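# Re-aim the goniometer head and clamp it

## Robot

A 6-joint arm with a two-finger parallel gripper is mounted at the origin on a cart in front of the work surface, level with it; the furniture and walls round the work are solid. World frame = base frame: x ahead of the robot, y to its left, z up, the work surface at z = 0. Lengths are in m, angles in rad, forces in N, time in s.
With the tool pointing down it reaches from about 0.35 to 0.975 m from the base axis. Payload 4.9 kg.
Tool frame: the origin (TCP) lies at the very end of the fingers, on their centre line; the grasp point (between the pads) lies 19 mm behind it (ctrl.grasp_offset is the distance from the TCP to the grasp point, in m); z points along the fingers, y is the line along which they close (so a half turn about z gives the same grasp; the last joint's range is limited). The gripper opens to 85 mm and grips with 20 to 120 N. Pads are 22 mm wide; open, the fingers measure 114 mm over their backs; the gripper's body (76 mm by 85 mm) begins 54 mm behind the grasp point. The pads swing forward as they close: fully open they stand 13 mm farther back than shut.
Start: joints at [-1.219, 0.053, 1.613, -0, 1.476, -0.119], TCP at [0.283, -0.557, 0.231] pointing down, gripper open.
Joint ranges: [-3.01, 3.01], [-1.01, 2.22], [0.06, 2.58], [-1.02, 4.17], [0.09, 2.62], [-3.14, 3.14]. Speed limits (rad/s): [2.57, 2.57, 3.14, 3.14, 3.14, 3.14].

## Interface

Orientations are given as a rotation vector (axis times angle).
In Python, from station import ctrl, optics gives the robot as it stands.
- The arm moves only by the shell command python3 -m handwheel 'ROWS' [OPENING] [FORCE]. ROWS is JSON, a list of rows, each an object of numbers: "tx", "ty", "tz": the shift along the tool's x, y, z in mm; "roll": the turn about the tool's z in rad. A call has 1 to 12 rows; each row shifts and turns the commanded pose from where the row before left it, along the tool's axes as they then stand; what a row does not reach is not made up. A row lasts 1/12 s, in which the tool goes at most 41.7 mm and 7.16 degrees, less where a joint would pass 70% of its speed; a pose out of reach is approached as far as the arm can. A call with a gripper value outside its range is refused whole. OPENING is the finger opening in mm, from 0 to 85.4, set as the call begins (- or left out, the last holds). The fingers move at their own pace and stop on an object; FORCE is the grip in N (left out, the last holds). Time passes only in rows, so rows that do not move let the fingers close. It gives the time, the measured TCP pose, the force, the opening and the grip force at its end, in the units of the state.
- ctrl.get_obs(): the state, without advancing time (a new reading comes with each control period).
- optics.get_image(name): name is "scene" or "top" or "wrist"; returns (picture, depth): 480x640x3 uint8, red, green, blue; 480x640 float32, m along the optical axis (not along the pixel's ray), 0 where there is no reading.
- optics.camera_params(name): a dict with "mtx" (3x3 intrinsics, pixels), "k1" (the pictures are not rectified: a ray, as slopes to the right and down, at radius r is drawn at 1 + k1 r^2 times it, then the intrinsics apply), "extrinsics" (4x4, takes a point from camera to world coordinates); the wrist camera has in their place "tool_from_camera" (4x4, takes a point from camera to tool coordinates, whose origin is the TCP and whose axes are the flange's). Camera axes: x right, y down, z forward; pixel columns grow to the right and rows downward; lengths in m; the calibration is good to about 2 mm. A picture is of the moment at which its call begins: read the wrist's pose just before it. camera_params takes no time and is no camera call.
- ctrl.finish_job(): hands the job in; it is judged then, once.
The state is a dict: "t": time; "q": joint angles; "dq": joint speeds; "effort": joint torques, N m; "tool_pos": TCP position; "tool_rot": TCP orientation; "contact_force": force on the tool from outside, world axes, zero at the start; "wrist_torque": the same for the moment, N m; "opening": finger opening in m; "grip_force": force on a finger pad.
Only numpy, scipy, OpenCV 4.12 (cv2) and the standard library are available. Lean on these libraries where they do the work, as an engineer would, in place of code of your own. Each camera call takes 0.05 s, during which the arm holds its last target. There are 200 camera calls.

## Task

The measuring head of the small goniometer on the worktop points at the wrong angle. Back the clamp knob right off by its lever, swing the head round until its pointer is in line with the tip of the index rider on the rim, and tighten the lever again by feel until it resists with about 6 newtons at its handle (the ring under the clamp is worn uneven, so the old lever position is no guide). Do not drag the head round while it is clamped or clamp it off the mark, do not overtighten, and leave the other things standing where they are.

Things in the scene. Friction and masses are not known exactly. Their poses are not given: they have to be found in the camera images.
- gonio_base: graduated round aluminium base of the goniometer, 208 mm across, 20 mm high, screwed to the worktop; origin on the pivot axis at the worktop surface, z up. It never moves.
- head (a joint): swing of the head on the base about the vertical pivot axis, rad, positive anticlockwise from above; stops at -0.75 and 0.9. Once unclamped it resists with only about 0.2 N m. The grey head is a flat arm through the pivot, top 40 mm high, with the detector and the pointer on one side and the clamp knob on the other, 60 mm from the pivot axis.
- detector (a point): middle of the black upright detector housing by which the head is swung: a cylinder 22 mm across from 40 to 66 mm above the worktop, 44 mm from the pivot axis on the pointer's side; this point is 58 mm up.
- pointer_tip (a point): sharp end of the steel pointer blade beyond the detector, 87 mm from the pivot axis, 31 mm above the worktop; x axis along the head's arm from pointer through pivot to knob, z up. It turns with the head.
- index: brass index rider clamped on the rim (16 mm wide, 30 mm high with a small screw to 36 mm), pointed inward; origin on the pivot axis at the worktop surface, x axis along the line from the rider's tip through the pivot, z up. It never moves. The head is on the mark when its x axis lies along this x axis.
- index_tip (a point): inward tip of the index rider, 91 mm from the pivot axis, 26 mm above the worktop; about 4 mm beyond the end of the pointer when they are in line.
- knob (a joint): clamp knob relative to the head, rad, positive clockwise from above (tighter), 0 at the start (clamped by an unknown amount; its lever then points at the pivot axis); stops at -1.12 (clear of the ring everywhere) and 1.0. The clamp bites anywhere from -0.9 to 0.5 rad by the hidden wear of the ring, different at each head angle.
- handle (a point): grip point on the upright black handle (16 mm thick, from 65 to 105 mm above the worktop) at the end of the clamp knob's lever, 60 mm from the knob's axis; 90 mm up, 4 mm higher per rad that the knob is backed off. The lever bar is 10 mm wide, its top 66 mm up. This x axis points along the lever to the knob's axis, z up.
- screw: clamp screw with knob; origin on its axis 45 mm up. Its hidden foot presses on the ring, after the bite by about 150 N more a radian. Force at the handle: 3.3 N of drag while turning, plus 0.067 N per newton of clamp (50 N of clamp: 6.6 N in all); held still, up to 4 N less, by about the same through one grasp. Count any twist of the hand too. Let go, it eases to 50 N and stays.
- clamp_ring: steel ring of 60 mm radius on the base that the clamp foot under the knob bears on, top about 24 mm above the worktop, worn to a wave of up to 2.5 mm up and down; origin on the pivot axis. It never moves.
- beaker_100: loose 100 ml glass beaker, 57 mm across, 72 mm high, origin at the centre of its underside; a bystander
- dropper_bottle: loose dropper bottle, 42 mm across, 110 mm high, origin at the centre of its underside; a bystander

How it is judged:
By the outcome, as a careful person would: the job done as asked, in the order asked, and still so for the second after the job is handed in, with the robot touching nothing.
It also fails if it takes over 72 s, if anything falls off the work surface, if the arm or the gripper's body presses on something with over 40 N, if the wrist force passes 120 N, or if a joint passes its speed limit or range.

## Working session

There is one attempt and no reset: what is moved stays moved. The work goes in short steps, Python scripts to look and compute and a shell command to move; the robot and the scene stay as the last step left them, time stands still between calls to the robot, and variables do not carry over. Pictures are saved under pics/ and viewed, at most 10 in all, crops included, and the job is handed in when it is done.

```bash
mkdir -p pics; ls; cat > h.py <<'E'
import numpy as np,cv2
from station import ctrl,optics
from scipy.spatial.transform import Rotation as R
def grab(n):
    o=ctrl.get_obs(); im,d=optics.get_image(n); p=optics.camera_params(n)
    if 'extrinsics' in p: E=np.array(p['extrinsics'])
    else:
        T=np.eye(4);T[:3,:3]=R.from_rotvec(o['tool_rot']).as_matrix();T[:3,3]=o['tool_pos'];E=T@np.array(p['tool_from_camera'])
    return im,d,np.array(p['mtx']),p['k1'],E
def rays(uv,K,k1,E):
    uv=np.atleast_2d(np.asarray(uv,float)); d=np.array([k1,0,0,0,0])
    n=cv2.undistortPoints(uv.reshape(-1,1,2),K,d).reshape(-1,2)
    return E[:3,3],np.c_[n,np.ones(len(n))]@E[:3,:3].T
def plane(uv,z,K,k1,E):
    c,r=rays(uv,K,k1,E); return c+r*((z-c[2])/r[:,2])[:,None]
def proj(P,K,k1,E):
    q=(np.atleast_2d(P)-E[:3,3])@E[:3,:3]; n=q[:,:2]/q[:,2:]; n=n*(1+k1*(n**2).sum(1))[:,None]
    return n@K[:2,:2].T+K[:2,2]
E
python3 - <<'E'
from h import *
for n in ['scene','top']:
    im,d,K,k1,E=grab(n); np.savez(n,im=im,d=d,K=K,k1=k1,E=E); cv2.imwrite(f'pics/{n}.png',im[:,:,::-1]); print(n,K,k1,E.round(3))
o=ctrl.get_obs();print(o)
print(optics.camera_params('wrist'))
E
```

```text
pics
scene [[540.62262309   0.         323.38970443]
 [  0.         540.62262309 238.72496176]
 [  0.           0.           1.        ]] -0.005698290049015447 [[-0.761 -0.271  0.589 -0.145]
 [-0.648  0.285 -0.706  0.764]
 [ 0.024 -0.919 -0.393  0.518]
 [ 0.     0.     0.     1.   ]]
top [[512.54210634   0.         313.65815344]
 [  0.         512.54210634 234.76439829]
 [  0.           0.           1.        ]] 0.0001386395088804779 [[ 0.025 -0.99   0.14   0.347]
 [-1.    -0.023  0.013 -0.033]
 [-0.01  -0.14  -0.99   1.21 ]
 [ 0.     0.     0.     1.   ]]
{'t': 0.1, 'q': array([-1.21898718e+00,  5.33117704e-02,  1.61417443e+00,  1.98856026e-06,
        1.47599698e+00, -1.18945187e-01]), 'dq': array([ 0.0006936 , -0.0002853 , -0.00378639, -0.00124853,  0.00015015,
       -0.00149632]), 'effort': array([ 6.16686302e-04, -3.94905138e+01, -3.71362925e+01, -7.70299016e-05,
        3.90779474e-03,  1.89211471e-05]), 'tool_pos': array([ 0.28330766, -0.55646134,  0.23016239]), 'tool_rot': array([-3.05314167e+00, -7.32211849e-01,  3.41687104e-04]), 'contact_force': array([ 0.88654572,  1.04422277, -0.52793374]), 'wrist_torque': array([0.05649851, 0.01387636, 0.00526174]), 'grip_force': 0.0, 'opening': 0.08506975827046327}
{'mtx': array([[353.85123996,   0.        , 317.56820868],
       [  0.        , 353.85123996, 236.72828537],
       [  0.        ,   0.        ,   1.        ]]), 'k1': -0.06452557037037915, 'tool_from_camera': array([[-3.77817145e-05, -9.57218235e-01, -2.89366979e-01,
         7.28773668e-02],
       [ 9.99999989e-01, -7.67541001e-05,  1.23333734e-04,
         1.93357372e-04],
       [-1.40267401e-04, -2.89366972e-01,  9.57218228e-01,
        -1.42598563e-01],
       [ 0.00000000e+00,  0.00000000e+00,  0.00000000e+00,
         1.00000000e+00]])}
```

View pics/top.png

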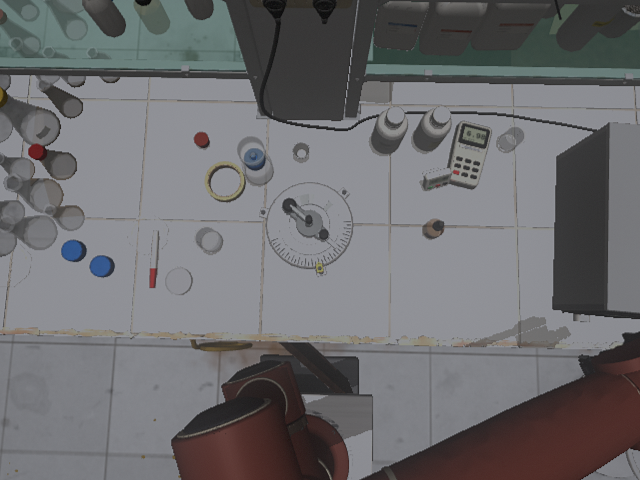

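View pics/scene.png

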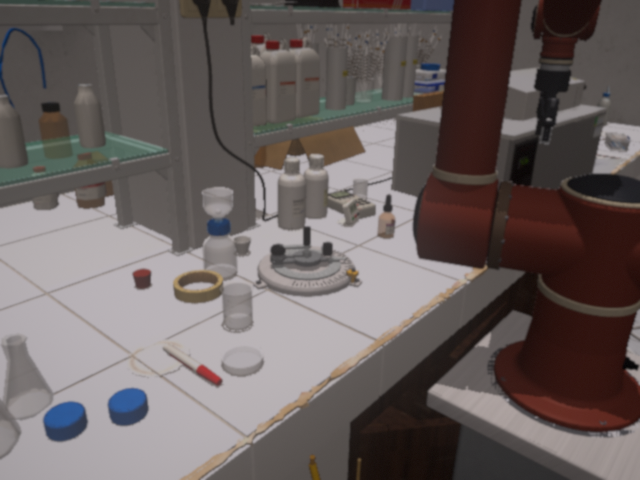

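Top view: goniometer disc centred at ≈(309,225), brass rider at (320,268), knob at (289,205), detector at (323,234), and the lever runs from the knob towards the pivot. The beaker is at (209,240) and the dropper bottle at (433,228).

```bash
python3 - <<'E'
from h import *
z=np.load('top.npz'); a=[z[k] for k in('K','k1','E')]
for n,uv,h in [('base',(309.5,225.5),.02),('rider',(320,268),.03),('knob',(289,205),.06),('det',(323,235),.066)]: print(n,plane(uv,h,*a).round(4))
o=ctrl.get_obs();Rm=R.from_rotvec(o['tool_rot']).as_matrix();print(Rm.round(3))
# wrist camera target: camera axis hits base centre
T=np.array(optics.camera_params('wrist')['tool_from_camera']);print((Rm@T[:3,3]).round(3),(Rm@T[:3,2]).round(3))
E
```

```text
base [[ 0.5369 -0.007   0.02  ]]
rider [[ 0.4367 -0.034   0.03  ]]
knob [[0.5769 0.0402 0.06  ]]
det [[ 0.5086 -0.039   0.066 ]]
[[ 0.891  0.454 -0.001]
 [ 0.454 -0.891  0.002]
 [ 0.    -0.002 -1.   ]]
[0.065 0.033 0.143] [-0.258 -0.13  -0.957]
```

```bash
python3 -m handwheel '[{"tx":8,"ty":-16},{"tx":16,"ty":-32},{"tx":16,"ty":-32},{"tx":16,"ty":-32},{"tx":16,"ty":-32},{"tx":16,"ty":-32},{"tx":16,"ty":-32},{"tx":8,"ty":-16}]'
python3 -m handwheel '[{"tx":20,"ty":-8},{"tx":33,"ty":-14},{"tx":33,"ty":-14},{"tx":33,"ty":-14},{"tx":33,"ty":-14},{"tx":33,"ty":-14},{"tx":33,"ty":-14},{"tx":33,"ty":-14},{"tx":33,"ty":-14},{"tx":33,"ty":-14},{"tx":33,"ty":-14},{"tx":15,"ty":-6}]'
python3 -m handwheel '[{},{},{}]'
python3 - <<'E'
from h import *
n='wrist'
im,d,K,k1,E=grab(n); np.savez('w1',im=im,d=d,K=K,k1=k1,E=E); cv2.imwrite('pics/w1.png',im[:,:,::-1])
E
```

```text
$[0]: bad value
$[0]: bad value
$[0]: bad value
```

View pics/w1.png

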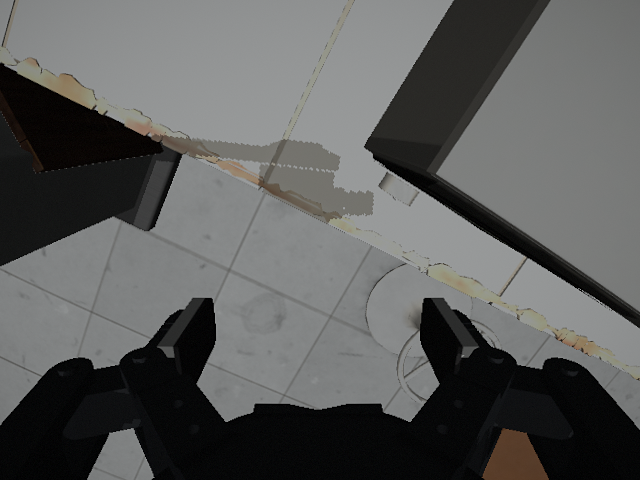

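The arm hadn't moved because the rows were refused, so this picture only shows the start view: bench edge and fingers at (190,340) and (450,340). I'll retry with all four keys.

```bash
python3 -m handwheel '[{"tx":8,"ty":-16,"tz":0,"roll":0},{"tx":16,"ty":-32,"tz":0,"roll":0},{"tx":16,"ty":-32,"tz":0,"roll":0},{"tx":16,"ty":-32,"tz":0,"roll":0},{"tx":16,"ty":-32,"tz":0,"roll":0},{"tx":16,"ty":-32,"tz":0,"roll":0},{"tx":16,"ty":-32,"tz":0,"roll":0},{"tx":8,"ty":-16,"tz":0,"roll":0}]'
```

```text
t: 0.82
tool_pos: [0.2814, -0.3035, 0.2306]
tool_rot: [-3.053, -0.734, -0.0]
contact_force: [-0.4, 0.2, 0.8]
opening: 0.0852
grip_force: 0.0
```

```bash
python3 -m handwheel '[{"tx":15,"ty":-7,"tz":0,"roll":0},{"tx":30,"ty":-15,"tz":0,"roll":0},{"tx":30,"ty":-15,"tz":0,"roll":0},{"tx":30,"ty":-15,"tz":0,"roll":0},{"tx":30,"ty":-15,"tz":0,"roll":0},{"tx":30,"ty":-15,"tz":0,"roll":0},{"tx":30,"ty":-15,"tz":0,"roll":0},{"tx":30,"ty":-15,"tz":0,"roll":0},{"tx":30,"ty":-15,"tz":0,"roll":0},{"tx":30,"ty":-15,"tz":0,"roll":0},{"tx":15,"ty":-7,"tz":0,"roll":0},{"tx":0,"ty":0,"tz":0,"roll":0}]'
python3 - <<'E'
from h import *
n='wrist'
im,d,K,k1,E=grab(n); np.savez('w2',im=im,d=d,K=K,k1=k1,E=E); cv2.imwrite('pics/w2.png',im[:,:,::-1])
E
```

```text
t: 1.82
tool_pos: [0.4825, -0.0352, 0.2309]
tool_rot: [-3.052, -0.739, 0.0]
contact_force: [-0.5, 0.5, -0.0]
opening: 0.0856
grip_force: 0.0
```

View pics/w2.png

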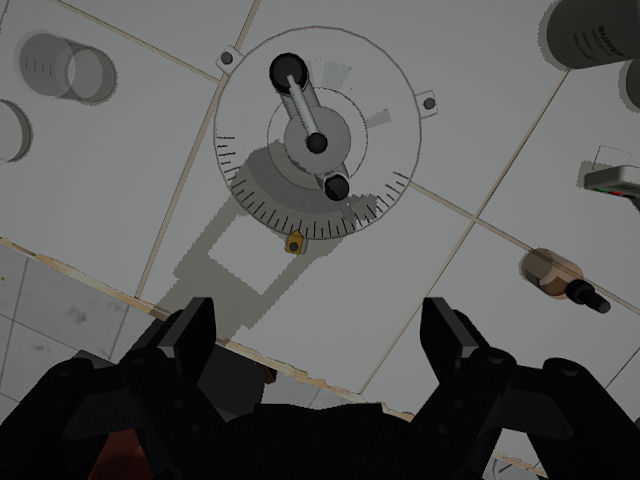

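The wrist view shows the whole instrument: disc centre at ≈(319,133), handle top (316,142), detector (337,187), knob (289,72), rider (295,241). Next I'll measure these using depth, and crop around the pointer.

```bash
cat > meas.py <<'E'
from h import *
from scipy.optimize import least_squares
def cloud(d,K,k1,E):
    v,u=np.mgrid[:480,:640]; c,r=rays(np.c_[u.ravel(),v.ravel()],K,k1,E)
    P=c+r*d.ravel()[:,None]; P[d.ravel()==0]=np.nan; return P.reshape(480,640,3)
def circ(p,rad,c0,tol):
    for t in tol:
        q=p[abs(np.hypot(*(p-c0).T)-rad)<t]
        c0=least_squares(lambda c:np.hypot(*(q-c).T)-rad,c0,loss='soft_l1',f_scale=.001).x
    return c0,len(q)
def base(im,K,k1,E,c0):
    e=cv2.Canny(cv2.cvtColor(im,cv2.COLOR_RGB2GRAY),40,100); v,u=np.nonzero(e)
    return circ(plane(np.c_[u,v],.02,K,k1,E)[:,:2],.104,c0,(.006,.003,.002))
def disc(im,cuv,z,K,k1,E,rad,c0):
    g=cv2.cvtColor(im,cv2.COLOR_RGB2GRAY); e=cv2.Canny(g,40,100); v,u=np.nonzero(e)
    return circ(plane(np.c_[u,v],z,K,k1,E)[:,:2],rad,c0,(.004,.002,.0015))
E
python3 - <<'E'
from meas import *
z=np.load('w2.npz'); im,d=z['im'],z['d']; a=[z[k] for k in('K','k1','E')]
P=cloud(d,*a); 
for n,(u,v) in dict(table=(450,200),base=(250,110),det=(337,187),handle=(316,142),knob=(289,72),rider=(293,241),hub=(335,120)).items(): print(n,P[v,u].round(4))
b,n=base(im,*a,np.array([.537,-.007])); print('base',b,n)
dt,n=disc(im,None,.066,*a,.011,plane((337,187),.066,*a)[0,:2]); print('det',dt,n,np.hypot(*(dt-b)),np.degrees(np.arctan2(*(dt-b)[::-1])))
h,n=disc(im,None,.105,*a,.008,plane((316,142),.105,*a)[0,:2]); print('handle',h,n, np.hypot(*(h-b)))
kn=plane((289,72),np.nanmedian(P[70:75,284:290,2]),*a)[0]; print('knob',kn,kn[:2]-b, np.hypot(*(kn[:2]-b)))
c=cv2.resize(im[140:260,260:420],None,fx=5,fy=5,interpolation=cv2.INTER_CUBIC); cv2.imwrite('pics/c1.png',c[:,:,::-1])
E
```

```text
table [ 5.491e-01 -1.616e-01 -1.000e-04]
base [0.535  0.063  0.0253]
det [ 0.5127 -0.0387  0.0665]
handle [ 0.5394 -0.0047  0.1054]
knob [0.5773 0.0393 0.068 ]
rider [ 0.4393 -0.0292  0.0294]
hub [ 0.5625 -0.0117  0.0403]
base [ 0.53504071 -0.00614298] 649
det [ 0.51197362 -0.0385815 ] 95 0.0398038654679715 -125.4167046001054
handle [ 0.53919044 -0.004908  ] 95 0.004329597135642171
knob [0.57742487 0.03947355 0.06654802] [0.04238416 0.04561653] 0.06226784755498916
```

View pics/c1.png

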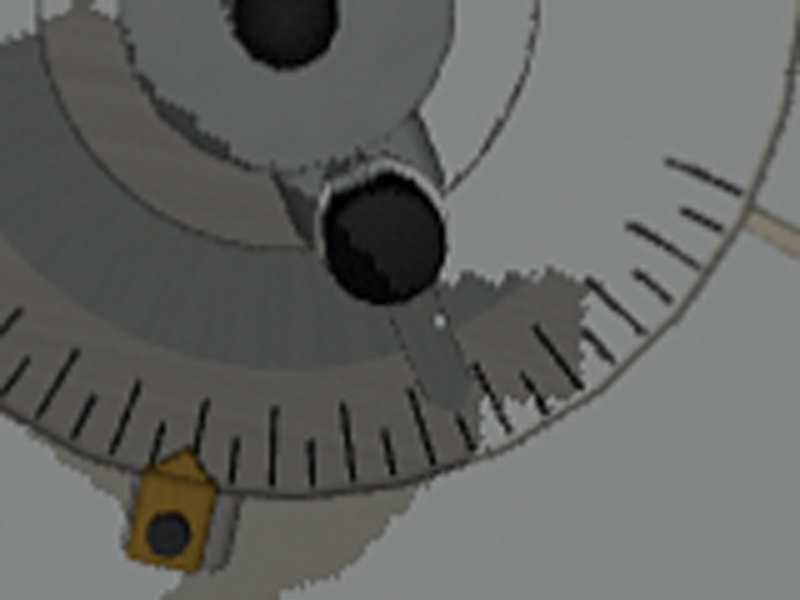

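Crop: rider tip at ≈(185,447), i.e. (297,229.4) in the full image. The pointer tip is at ≈(452,412), i.e. (350.4,222.4). The base fit looks about 4 mm off from the handle and detector, so I'll cross-check it.

```bash
python3 - <<'E'
from meas import *
z=np.load('w2.npz'); im,d=z['im'],z['d']; a=[z[k] for k in('K','k1','E')]
print('cam',a[2][:3,3])
P=cloud(d,*a)
rt=plane((297,229.4),.026,*a)[0]; pt=plane((350.4,222.4),.031,*a)[0]; print('tip',rt,'ptr',pt)
for c in ([.535,-.006],[.5375,-.0055],[.5392,-.0049]):
    for n,p in(('idx',rt),('ptr',pt)):
        v=c-p[:2]; print(c,n,np.hypot(*v).round(4),np.degrees(np.arctan2(v[1],v[0])).round(2))
# depth mask of base
m=((P[...,2]>.012)&(P[...,2]<.04)&(np.hypot(P[...,0]-.537,P[...,1]+.006)<.112)).astype(np.uint8)
c=max(cv2.findContours(m,0,2)[0],key=cv2.contourArea)[:,0,:]
q=plane(c,.02,*a)[:,:2]
f=least_squares(lambda x:np.hypot(*(q-x[:2]).T)-x[2],[.537,-.006,.104],loss='soft_l1',f_scale=.001);print('depth rim',f.x)
e=cv2.Canny(cv2.cvtColor(im,cv2.COLOR_RGB2GRAY),40,100); v,u=np.nonzero(e)
q=plane(np.c_[u,v],.02,*a)[:,:2]; r=np.hypot(*(q-[.537,-.006]).T); q=q[(r>.097)&(r<.110)]
f=least_squares(lambda x:np.hypot(*(q-x[:2]).T)-x[2],[.537,-.006,.104],loss='soft_l1',f_scale=.001);print('canny rim free r',f.x)
z=np.load('top.npz'); im=z['im']; a=[z[k] for k in('K','k1','E')]
print('top',base(im,*a,np.array([.537,-.007])))
print(disc(im,None,.066,*a,.011,plane((323,235),.066,*a)[0,:2]),disc(im,None,.105,*a,.008,plane((308,219),.105,*a)[0,:2]))
E
```

```text
cam [ 0.5474315  -0.00216306  0.37348257]
tip [ 0.45119055 -0.02767804  0.026     ] ptr [ 0.48351599 -0.07154584  0.031     ]
[0.535, -0.006] idx 0.0866 14.5
[0.535, -0.006] ptr 0.0833 51.85
[0.5375, -0.0055] idx 0.0891 14.41
[0.5375, -0.0055] ptr 0.0853 50.74
[0.5392, -0.0049] idx 0.0909 14.51
[0.5392, -0.0049] ptr 0.0868 50.12
depth rim [ 0.53910884 -0.00537768  0.10058945]
canny rim free r [ 0.53843047 -0.00520168  0.10112866]
top (array([ 0.53947352, -0.0060065 ]), 268)
(array([ 0.51085932, -0.03972912]), 29) (array([ 0.53752643, -0.00622563]), 15)
```

The pivot is at about (0.539,-0.005). The index axis is at 14.5° and the head at about 50.1°, so it needs about -0.62 rad. Now I'll go to the handle.

```bash
python3 -m handwheel '[{"tx":16,"ty":0,"tz":0,"roll":0},{"tx":32,"ty":-1,"tz":0,"roll":0},{"tx":16,"ty":0,"tz":0,"roll":0},{"tx":0,"ty":0,"tz":15,"roll":-0.1},{"tx":0,"ty":0,"tz":20,"roll":-0.1},{"tx":0,"ty":0,"tz":20,"roll":-0.1},{"tx":0,"ty":0,"tz":20,"roll":-0.1},{"tx":0,"ty":0,"tz":10,"roll":0},{"tx":0,"ty":0,"tz":0,"roll":0},{"tx":0,"ty":0,"tz":0,"roll":0}]' 50
python3 - <<'E'
from h import *
o=ctrl.get_obs();Rm=R.from_rotvec(o['tool_rot']).as_matrix(); print(o['tool_pos'],np.degrees(np.arctan2(Rm[1,0],Rm[0,0])),o['contact_force'],o['wrist_torque'],o['q'][5])
E
```

```text
t: 2.7
tool_pos: [0.5376, -0.0085, 0.1462]
tool_rot: [-2.85, -1.32, 0.001]
contact_force: [0.2, -0.1, 0.6]
opening: 0.0502
grip_force: 0.0
[ 0.5376094  -0.00846643  0.14623655] 49.71490743618987 [ 0.17386732 -0.14405525  0.64768255] [-0.00766005  0.01255201  0.02181217] 0.5490386035498622
```

```bash
python3 -m handwheel '[{"tx":3.7,"ty":-1,"tz":10,"roll":0},{"tx":0,"ty":0,"tz":20,"roll":0},{"tx":0,"ty":0,"tz":20,"roll":0},{"tx":0,"ty":0,"tz":15,"roll":0},{"tx":0,"ty":0,"tz":10,"roll":0},{"tx":0,"ty":0,"tz":0,"roll":0},{"tx":0,"ty":0,"tz":0,"roll":0},{"tx":0,"ty":0,"tz":0,"roll":0}]'
python3 -m handwheel '[{"tx":0,"ty":0,"tz":0,"roll":0},{"tx":0,"ty":0,"tz":0,"roll":0},{"tx":0,"ty":0,"tz":0,"roll":0},{"tx":0,"ty":0,"tz":0,"roll":0},{"tx":0,"ty":0,"tz":0,"roll":0},{"tx":0,"ty":0,"tz":0,"roll":0},{"tx":0,"ty":0,"tz":0,"roll":0},{"tx":0,"ty":0,"tz":0,"roll":0}]' 10 40
cat > feel.py <<'E'
from h import *
import sys
k=np.array([float(x) for x in sys.argv[1:3]]) if len(sys.argv)>2 else None
o=ctrl.get_obs();Rm=R.from_rotvec(o['tool_rot']).as_matrix(); f=Rm.T@o['contact_force']; w=Rm.T@o['wrist_torque']
print('t',o['t'],'pos',o['tool_pos'].round(4),'xang',np.degrees(np.arctan2(Rm[1,0],Rm[0,0])).round(2),'ftool',f.round(2),'wtool',w.round(3),'open',o['opening'])
if k is not None:
    v=o['tool_pos'][:2]-k; r=np.hypot(*v); u=v/r; T=np.array([u[1],-u[0]]) # clockwise
    F=-(o['contact_force'][:2]@T); M=o['wrist_torque'][2]
    print('r',r.round(4),'lever ang',np.degrees(np.arctan2(-v[1],-v[0])).round(2),'F_cw tangential',F.round(2),'twist N',(M/.06).round(2),'sum',(F+M/.06).round(2))
E
python3 feel.py 0.5777 0.0405
```

```text
t: 3.37
tool_pos: [0.5409, -0.0044, 0.0728]
tool_rot: [2.847, 1.324, 0.003]
contact_force: [0.7, -0.0, 0.5]
opening: 0.0502
grip_force: 0.0
t: 4.03
tool_pos: [0.5402, -0.0045, 0.0721]
tool_rot: [2.848, 1.325, 0.001]
contact_force: [-1.3, -0.2, 5.7]
opening: 0.0145
grip_force: 39.0
t 4.0333 pos [ 0.5402 -0.0045  0.0721] xang 49.89 ftool [-1.   -0.85 -5.65] wtool [ 0.148 -0.072 -0.032] open 0.014476314456762602
r 0.0586 lever ang 50.17 F_cw tangential -0.86 twist N 0.54 sum -0.33
```

```bash
python3 -m handwheel '[{"tx":0.1,"ty":3,"tz":-0.4,"roll":-0.05},{"tx":0.3,"ty":6,"tz":-0.4,"roll":-0.1},{"tx":0.3,"ty":6,"tz":-0.4,"roll":-0.1},{"tx":0.3,"ty":6,"tz":-0.4,"roll":-0.1}]'
python3 feel.py 0.5777 0.0405
python3 -m handwheel '[{"tx":0.3,"ty":6,"tz":-0.4,"roll":-0.1},{"tx":0.3,"ty":6,"tz":-0.4,"roll":-0.1},{"tx":0.3,"ty":6,"tz":-0.4,"roll":-0.1},{"tx":0.3,"ty":6,"tz":-0.4,"roll":-0.1}]'
python3 feel.py 0.5777 0.0405
```

```text
t: 4.37
tool_pos: [0.558, -0.0145, 0.073]
tool_rot: [-2.57, -1.806, -0.001]
contact_force: [-0.6, 3.0, 2.9]
opening: 0.0147
grip_force: 38.9
t 4.3667 pos [ 0.558  -0.0145  0.073 ] xang 70.19 ftool [ 2.57 -1.6  -2.85] wtool [0.189 0.343 0.096] open 0.014650169872528724
r 0.0584 lever ang 70.27 F_cw tangential -1.6 twist N -1.59 sum -3.19
t: 4.7
tool_pos: [0.5814, -0.0178, 0.0744]
tool_rot: [-2.159, -2.279, -0.001]
contact_force: [-2.2, 2.0, 3.8]
opening: 0.0152
grip_force: 39.0
t 4.7 pos [ 0.5814 -0.0178  0.0744] xang 93.1 ftool [ 2.15 -2.08 -3.82] wtool [0.361 0.459 0.171] open 0.01523352258989736
r 0.0584 lever ang 93.59 F_cw tangential -2.06 twist N -2.86 sum -4.91
```

```bash
python3 -m handwheel '[{"tx":0.3,"ty":6,"tz":-0.4,"roll":-0.1},{"tx":0.3,"ty":6,"tz":-0.4,"roll":-0.1},{"tx":0.3,"ty":6,"tz":-0.4,"roll":-0.1},{"tx":0.1,"ty":3,"tz":-0.2,"roll":-0.05},{"tx":0,"ty":0,"tz":0,"roll":0},{"tx":0,"ty":0,"tz":0,"roll":0}]'
python3 feel.py 0.5777 0.0405
python3 -m handwheel '[{"tx":0,"ty":1.5,"tz":-0.1,"roll":-0.025},{"tx":0,"ty":0,"tz":0,"roll":0}]'
python3 feel.py 0.5777 0.0405
```

```text
t: 5.2
tool_pos: [0.6016, -0.013, 0.0758]
tool_rot: [-1.737, -2.616, -0.001]
contact_force: [-2.3, 2.7, 3.3]
opening: 0.0149
grip_force: 39.1
t 5.2 pos [ 0.6016 -0.013   0.0758] xang 112.85 ftool [ 3.4  -1.02 -3.27] wtool [ 0.095  0.622 -0.015] open 0.014904679636628032
r 0.0586 lever ang 114.08 F_cw tangential -0.94 twist N 0.25 sum -0.69
t: 5.37
tool_pos: [0.6027, -0.0126, 0.0758]
tool_rot: [-1.702, -2.639, -0.0]
contact_force: [-2.4, 2.7, 3.4]
opening: 0.0147
grip_force: 39.1
t 5.3667 pos [ 0.6027 -0.0126  0.0758] xang 114.37 ftool [ 3.45 -1.02 -3.44] wtool [0.19  0.76  0.078] open 0.014668868743949818
r 0.0587 lever ang 115.22 F_cw tangential -0.97 twist N -1.3 sum -2.28
```

```bash
python3 -m handwheel '[{"tx":0,"ty":1.2,"tz":0,"roll":-0.02},{"tx":0,"ty":0,"tz":0,"roll":0}]'
python3 feel.py 0.5777 0.0405
```

```text
t: 5.53
tool_pos: [0.6035, -0.0123, 0.0757]
tool_rot: [-1.675, -2.656, 0.001]
contact_force: [-4.5, 3.4, 3.5]
opening: 0.0149
grip_force: 39.2
t 5.5333 pos [ 0.6035 -0.0123  0.0757] xang 115.53 ftool [ 5.01 -2.65 -3.52] wtool [0.501 0.902 0.158] open 0.014918638361916732
r 0.0587 lever ang 116.06 F_cw tangential -2.59 twist N -2.64 sum -5.24
```

```bash
python3 -m handwheel '[{"tx":0,"ty":0,"tz":0,"roll":0},{"tx":0,"ty":0,"tz":0,"roll":0},{"tx":0,"ty":0,"tz":0,"roll":0},{"tx":0,"ty":0,"tz":0,"roll":0},{"tx":0,"ty":0,"tz":0,"roll":0},{"tx":0,"ty":0,"tz":-10,"roll":0},{"tx":0,"ty":0,"tz":-25,"roll":0},{"tx":0,"ty":0,"tz":-25,"roll":0},{"tx":0,"ty":0,"tz":-10,"roll":0},{"tx":0,"ty":0,"tz":0,"roll":0}]' 50
python3 -m handwheel '[{"tx":2,"ty":-12,"tz":0,"roll":0},{"tx":4,"ty":-24,"tz":0,"roll":0},{"tx":4,"ty":-24,"tz":0,"roll":0},{"tx":4,"ty":-24,"tz":0,"roll":0},{"tx":2,"ty":-11,"tz":0,"roll":0}]'
python3 -m handwheel '[{"tx":0,"ty":0,"tz":0,"roll":0.06},{"tx":0,"ty":0,"tz":0,"roll":0.12},{"tx":0,"ty":0,"tz":0,"roll":0.12},{"tx":0,"ty":0,"tz":0,"roll":0.12},{"tx":0,"ty":0,"tz":0,"roll":0.12},{"tx":0,"ty":0,"tz":0,"roll":0.12},{"tx":0,"ty":0,"tz":0,"roll":0.12},{"tx":0,"ty":0,"tz":0,"roll":0.12},{"tx":0,"ty":0,"tz":0,"roll":0.12},{"tx":0,"ty":0,"tz":0,"roll":0.12},{"tx":0,"ty":0,"tz":0,"roll":0},{"tx":0,"ty":0,"tz":0,"roll":0}]'
python3 feel.py
python3 - <<'E'
from meas import *
im,d,K,k1,E=grab('wrist'); np.savez('w3',im=im,d=d,K=K,k1=k1,E=E); cv2.imwrite('pics/w3.png',im[:,:,::-1])
print(proj([[.5108,-.0388,.066],[.6035,-.0123,.109]],K,k1,E))
print(disc(im,None,.066,K,k1,E,.011,np.array([.5108,-.0388])))
E
```

```text
t: 6.37
tool_pos: [0.6068, -0.013, 0.1506]
tool_rot: [1.673, 2.651, 0.005]
contact_force: [0.4, -0.7, 0.9]
opening: 0.05
grip_force: 0.0
t: 6.78
tool_pos: [0.5086, -0.0392, 0.1439]
tool_rot: [-1.675, -2.654, 0.003]
contact_force: [0.6, 0.5, -0.4]
opening: 0.0498
grip_force: 0.0
t: 7.78
tool_pos: [0.511, -0.0389, 0.1448]
tool_rot: [-2.842, -1.336, 0.002]
contact_force: [-0.6, 0.6, 0.3]
opening: 0.05
grip_force: 0.0
t 7.7833 pos [ 0.511  -0.0389  0.1448] xang 50.35 ftool [ 0.08 -0.82 -0.26] wtool [ 0.07   0.042 -0.006] open 0.05002278262344926
[[317.66802793 245.30964352]
 [430.16333806 116.87959724]]
(array([ 0.51191848, -0.03829638]), 99)
```

View pics/w3.png

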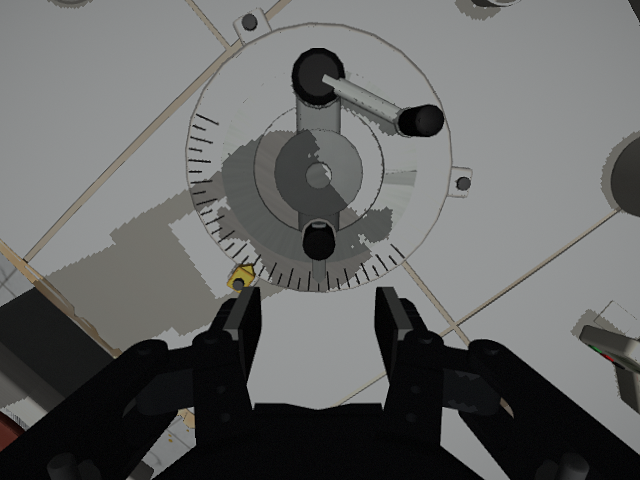

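The head's arm, detector (318,240) and pointer line up with the tool x axis, and the lever is swung well off to (420,120). Now I'll descend onto the detector.

```bash
python3 -m handwheel '[{"tx":1,"ty":0,"tz":12,"roll":0},{"tx":0,"ty":0,"tz":25,"roll":0},{"tx":0,"ty":0,"tz":25,"roll":0},{"tx":0,"ty":0,"tz":20,"roll":0},{"tx":0,"ty":0,"tz":12,"roll":0},{"tx":0,"ty":0,"tz":4,"roll":0},{"tx":0,"ty":0,"tz":0,"roll":0},{"tx":0,"ty":0,"tz":0,"roll":0}]'
python3 -m handwheel '[{"tx":0,"ty":0,"tz":0,"roll":0},{"tx":0,"ty":0,"tz":0,"roll":0},{"tx":0,"ty":0,"tz":0,"roll":0},{"tx":0,"ty":0,"tz":0,"roll":0},{"tx":0,"ty":0,"tz":0,"roll":0},{"tx":0,"ty":0,"tz":0,"roll":0}]' 14 30
python3 feel.py
```

```text
t: 8.5
tool_pos: [0.5129, -0.0384, 0.0486]
tool_rot: [2.844, 1.332, 0.001]
contact_force: [0.4, 0.7, 0.2]
opening: 0.0502
grip_force: 0.0
t: 9.0
tool_pos: [0.5131, -0.0383, 0.0496]
tool_rot: [2.844, 1.332, 0.002]
contact_force: [-2.0, 0.7, 6.5]
opening: 0.0203
grip_force: 29.6
t 9.0 pos [ 0.5131 -0.0383  0.0496] xang 50.19 ftool [-0.76 -1.99 -6.46] wtool [ 0.459 -0.065  0.001] open 0.02027372074725289
```

```bash
python3 -m handwheel '[{"tx":0.1,"ty":-2.6,"tz":0,"roll":0.06},{"tx":0.1,"ty":-2.6,"tz":0,"roll":0.06},{"tx":0.1,"ty":-2.6,"tz":0,"roll":0.06},{"tx":0,"ty":0,"tz":0,"roll":0}]'
python3 feel.py
python3 -m handwheel '[{"tx":0.1,"ty":-2.6,"tz":0,"roll":0.06},{"tx":0.1,"ty":-2.6,"tz":0,"roll":0.06},{"tx":0.1,"ty":-2.6,"tz":0,"roll":0.06},{"tx":0.1,"ty":-2.6,"tz":0,"roll":0.06},{"tx":0.1,"ty":-2.6,"tz":0,"roll":0.06},{"tx":0.1,"ty":-2.6,"tz":0,"roll":0.06},{"tx":0,"ty":-1.7,"tz":0,"roll":0.04},{"tx":0,"ty":-0.9,"tz":0,"roll":0.02},{"tx":0,"ty":0,"tz":0,"roll":0},{"tx":0,"ty":0,"tz":0,"roll":0}]'
python3 feel.py
```

```text
t: 9.33
tool_pos: [0.5076, -0.033, 0.0496]
tool_rot: [2.952, 1.069, 0.002]
contact_force: [-1.5, -0.7, 5.1]
opening: 0.0208
grip_force: 29.9
t 9.3333 pos [ 0.5076 -0.033   0.0496] xang 39.81 ftool [-1.59 -0.38 -5.09] wtool [ 0.242 -0.32  -0.064] open 0.02078911039249881
t: 10.17
tool_pos: [0.4989, -0.0176, 0.0496]
tool_rot: [3.109, 0.433, 0.0]
contact_force: [-4.1, -2.4, 7.8]
opening: 0.0209
grip_force: 30.0
t 10.1667 pos [ 0.4989 -0.0176  0.0496] xang 15.85 ftool [-4.64  1.25 -7.76] wtool [-0.177 -0.755 -0.099] open 0.020879867107717946
```

```bash
python3 -m handwheel '[{"tx":0,"ty":0,"tz":0,"roll":0},{"tx":0,"ty":0,"tz":0,"roll":0},{"tx":0,"ty":0,"tz":0,"roll":0},{"tx":0,"ty":0,"tz":0,"roll":0},{"tx":0,"ty":0,"tz":0,"roll":0},{"tx":0,"ty":0,"tz":-12,"roll":0},{"tx":0,"ty":0,"tz":-30,"roll":0},{"tx":0,"ty":0,"tz":-30,"roll":0},{"tx":0,"ty":0,"tz":-20,"roll":0},{"tx":0,"ty":0,"tz":-8,"roll":0},{"tx":0,"ty":0,"tz":0,"roll":0},{"tx":0,"ty":0,"tz":0,"roll":0}]' 50
python3 - <<'E'
from meas import *
im,d,K,k1,E=grab('wrist'); np.savez('w4',im=im,d=d,K=K,k1=k1,E=E)
u,v=proj([[.449,-.028,.028]],K,k1,E)[0].astype(int); print(u,v)
x0,y0=u-60,v-75; print(x0,y0)
c=cv2.resize(im[y0:y0+100,x0:x0+120],None,fx=6,fy=6,interpolation=cv2.INTER_CUBIC); cv2.imwrite('pics/c4.png',c[:,:,::-1])
print('det',disc(im,None,.066,K,k1,E,.011,np.array([.4964,-.016])))
E
```

```text
t: 11.17
tool_pos: [0.4983, -0.0166, 0.1479]
tool_rot: [3.112, 0.432, 0.0]
contact_force: [-0.7, 0.6, -0.7]
opening: 0.0502
grip_force: 0.0
314 288
254 213
det (array([ 0.49833249, -0.01808838]), 97)
```

View pics/c4.png

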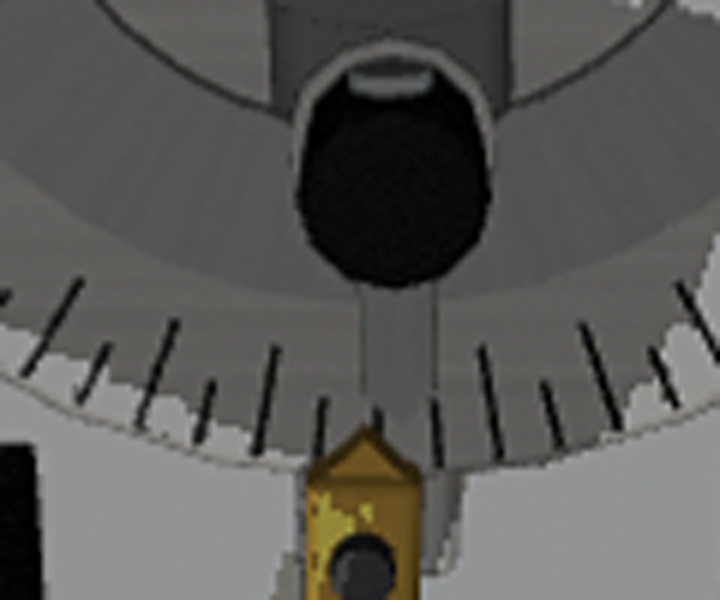

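Crop: the pointer blade centre is at x≈399 (edges 360 and 438) and the rider tip at (367,428), so the head is still about 2.5° short. I'll work it out properly.

```bash
cat > ang.py <<'E'
from meas import *
import sys
def go(f,tip,blade,uk=None):
    z=np.load(f); im,d=z['im'],z['d']; a=[z[k] for k in('K','k1','E')]
    e=cv2.Canny(cv2.cvtColor(im,cv2.COLOR_RGB2GRAY),40,100); v,u=np.nonzero(e)
    q=plane(np.c_[u,v],.02,*a)[:,:2]; r=np.hypot(*(q-[.539,-.005]).T); q=q[(r>.096)&(r<.108)]
    piv=least_squares(lambda x:np.hypot(*(q-x[:2]).T)-x[2],[.539,-.005,.102],loss='soft_l1',f_scale=.0007).x
    an=lambda p,c:np.degrees(np.arctan2(*(c-p[:2])[::-1]))
    t=plane(tip,.026,*a)[0]; b=plane(blade,.031,*a)[0]
    dt=disc(im,None,.066,*a,.011,piv[:2]-.044*np.array([np.cos(np.arctan2(*(piv[:2]-b[:2])[::-1])),np.sin(np.arctan2(*(piv[:2]-b[:2])[::-1]))]))[0]
    print('pivot fit',piv)
    for c in (piv[:2],np.array([.539,-.005])): print('idx',an(t,c),'blade',an(b,c),'det',an(dt,c), 'r',np.hypot(*(t[:2]-c)),np.hypot(*(dt-c)))
E
python3 -c "
from ang import *
go('w2.npz',(297,229.4),(350.4,222.4))
go('w4.npz',(254+367/6,213+428/6),(254+399/6,213+350/6))"
```

```text
pivot fit [ 0.53914374 -0.00490192  0.10056327]
idx 14.518239901025378 blade 50.148209810055434 det 51.10229225987468 r 0.09085436527299526 0.043297201438384295
idx 14.481022884703874 blade 50.1796246989455 det 51.16909349102724 r 0.09069064488345563 0.04313064081075614
pivot fit [ 0.53949665 -0.00487253  0.10017637]
idx 14.844615306498715 blade 17.85957323972753 det 17.82727358216521 r 0.09035660855455659 0.043194451671838316
idx 14.847183115417655 blade 17.882812871041928 det 17.86848499020306 r 0.0898438739188111 0.04268263208760109
```

```bash
python3 -m handwheel '[{"tx":0,"ty":1,"tz":12,"roll":0.02},{"tx":0,"ty":0,"tz":25,"roll":0},{"tx":0,"ty":0,"tz":25,"roll":0},{"tx":0,"ty":0,"tz":20,"roll":0},{"tx":0,"ty":0,"tz":12,"roll":0},{"tx":0,"ty":0,"tz":4,"roll":0},{"tx":0,"ty":0,"tz":0,"roll":0},{"tx":0,"ty":0,"tz":0,"roll":0}]'
python3 -m handwheel '[{"tx":0,"ty":0,"tz":0,"roll":0},{"tx":0,"ty":0,"tz":0,"roll":0},{"tx":0,"ty":0,"tz":0,"roll":0},{"tx":0,"ty":0,"tz":0,"roll":0},{"tx":0,"ty":0,"tz":0,"roll":0},{"tx":0,"ty":0,"tz":0,"roll":0}]' 14 30
python3 feel.py
python3 -m handwheel '[{"tx":0,"ty":-1,"tz":0,"roll":0.02},{"tx":0,"ty":-1,"tz":0,"roll":0.02},{"tx":0,"ty":0,"tz":0,"roll":0},{"tx":0,"ty":0,"tz":0,"roll":0}]'
python3 feel.py
```

```text
t: 11.88
tool_pos: [0.499, -0.0177, 0.0501]
tool_rot: [3.116, 0.4, 0.0]
contact_force: [-0.3, 0.8, -0.1]
opening: 0.0502
grip_force: 0.0
t: 12.38
tool_pos: [0.4998, -0.0176, 0.0516]
tool_rot: [3.116, 0.401, 0.004]
contact_force: [-1.8, 2.1, 5.6]
opening: 0.0207
grip_force: 29.5
t 12.3833 pos [ 0.4998 -0.0176  0.0516] xang 14.66 ftool [-1.22 -2.5  -5.59] wtool [ 0.251 -0.156 -0.021] open 0.020698453898310556
t: 12.72
tool_pos: [0.4994, -0.0162, 0.0516]
tool_rot: [3.122, 0.339, 0.004]
contact_force: [0.1, 0.1, 6.4]
opening: 0.0204
grip_force: 29.6
t 12.7167 pos [ 0.4994 -0.0162  0.0516] xang 12.39 ftool [ 0.16 -0.02 -6.39] wtool [-0.012 -0.206 -0.065] open 0.020426607235453347
```

```bash
python3 -m handwheel '[{"tx":0,"ty":-0.9,"tz":0,"roll":0.01},{"tx":0,"ty":0,"tz":0,"roll":0},{"tx":0,"ty":0,"tz":0,"roll":0}]'
python3 feel.py
python3 -m handwheel '[{"tx":0,"ty":0,"tz":0,"roll":0},{"tx":0,"ty":0,"tz":0,"roll":0},{"tx":0,"ty":0,"tz":0,"roll":0},{"tx":0,"ty":0,"tz":0,"roll":0},{"tx":0,"ty":0,"tz":0,"roll":0},{"tx":0,"ty":0,"tz":-12,"roll":0},{"tx":0,"ty":0,"tz":-30,"roll":0},{"tx":0,"ty":0,"tz":-30,"roll":0},{"tx":0,"ty":0,"tz":-20,"roll":0},{"tx":0,"ty":0,"tz":-8,"roll":0},{"tx":0,"ty":0,"tz":0,"roll":0},{"tx":0,"ty":0,"tz":0,"roll":0}]' 50
python3 - <<'E'
from meas import *
im,d,K,k1,E=grab('wrist'); np.savez('w5',im=im,d=d,K=K,k1=k1,E=E)
u,v=proj([[.449,-.028,.028]],K,k1,E)[0].astype(int); print(u,v)
x0,y0=u-60,v-75; print(x0,y0)
c=cv2.resize(im[y0:y0+100,x0:x0+120],None,fx=6,fy=6,interpolation=cv2.INTER_CUBIC); c=cv2.convertScaleAbs(c,alpha=1.7);cv2.imwrite('pics/c5.png',c[:,:,::-1])
E
```

```text
t: 12.97
tool_pos: [0.4992, -0.0157, 0.0516]
tool_rot: [3.122, 0.323, 0.004]
contact_force: [-0.9, -2.4, 5.3]
opening: 0.0205
grip_force: 29.6
t 12.9667 pos [ 0.4992 -0.0157  0.0516] xang 11.81 ftool [-1.41  2.21 -5.3 ] wtool [-0.258 -0.2   -0.104] open 0.020457820986539595
t: 13.97
tool_pos: [0.4979, -0.0147, 0.1498]
tool_rot: [3.125, 0.323, 0.0]
contact_force: [0.3, 0.6, -1.1]
opening: 0.0499
grip_force: 0.0
320 287
260 212
```

View pics/c5.png

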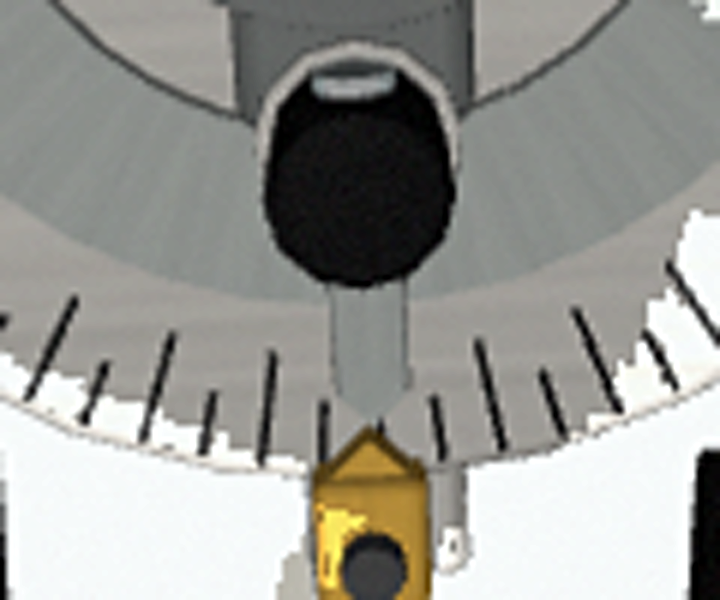

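Crop: the blade's end centre is at ≈(373,385) and the rider tip at ≈(372,428), so they are nearly in line. Checking the numbers.

```bash
python3 -c "
from ang import *
go('w5.npz',(260+372/6,212+428/6),(260+373/6,212+385/6))
go('w5.npz',(260+372/6,212+428/6),(260+370/6,212+345/6))"
```

```text
pivot fit [ 0.53956102 -0.00489573  0.10008495]
idx 15.086882985923173 blade 15.45678883806253 det 15.489532546018902 r 0.09047266131912374 0.04323128931695573
idx 15.115785395935333 blade 15.49128835743995 det 15.555805919910156 r 0.0899038479486414 0.04266282580027125
pivot fit [ 0.53956102 -0.00489573  0.10008495]
idx 15.086882985923173 blade 15.417596830816045 det 15.489532546010674 r 0.09047266131912374 0.04323128931696622
idx 15.115785395935333 blade 15.454423720930688 det 15.555805919901804 r 0.0899038479486414 0.04266282580028173
```

About 0.35° remains, which is close. I'll grasp the handle with the hand flipped so the wrist camera faces the pointer while tightening. That needs roughly -4.32 rad of roll.

```bash
python3 -m handwheel '[{"tx":0,"ty":0,"tz":-5,"roll":-0.06},{"tx":0,"ty":0,"tz":0,"roll":-0.12},{"tx":0,"ty":0,"tz":0,"roll":-0.12},{"tx":0,"ty":0,"tz":0,"roll":-0.12},{"tx":0,"ty":0,"tz":0,"roll":-0.12},{"tx":0,"ty":0,"tz":0,"roll":-0.12},{"tx":0,"ty":0,"tz":0,"roll":-0.12},{"tx":0,"ty":0,"tz":0,"roll":-0.12},{"tx":0,"ty":0,"tz":0,"roll":-0.12},{"tx":0,"ty":0,"tz":0,"roll":-0.12},{"tx":0,"ty":0,"tz":0,"roll":-0.12},{"tx":0,"ty":0,"tz":0,"roll":-0.12}]'
python3 -m handwheel '[{"tx":0,"ty":0,"tz":0,"roll":-0.12},{"tx":0,"ty":0,"tz":0,"roll":-0.12},{"tx":0,"ty":0,"tz":0,"roll":-0.12},{"tx":0,"ty":0,"tz":0,"roll":-0.12},{"tx":0,"ty":0,"tz":0,"roll":-0.12},{"tx":0,"ty":0,"tz":0,"roll":-0.12},{"tx":0,"ty":0,"tz":0,"roll":-0.12},{"tx":0,"ty":0,"tz":0,"roll":-0.12},{"tx":0,"ty":0,"tz":0,"roll":-0.12},{"tx":0,"ty":0,"tz":0,"roll":-0.12},{"tx":0,"ty":0,"tz":0,"roll":-0.12},{"tx":0,"ty":0,"tz":0,"roll":-0.12}]'
python3 -m handwheel '[{"tx":0,"ty":0,"tz":0,"roll":-0.12},{"tx":0,"ty":0,"tz":0,"roll":-0.12},{"tx":0,"ty":0,"tz":0,"roll":-0.12},{"tx":0,"ty":0,"tz":0,"roll":-0.12},{"tx":0,"ty":0,"tz":0,"roll":-0.12},{"tx":0,"ty":0,"tz":0,"roll":-0.12},{"tx":0,"ty":0,"tz":0,"roll":-0.12},{"tx":0,"ty":0,"tz":0,"roll":-0.12},{"tx":0,"ty":0,"tz":0,"roll":-0.12},{"tx":0,"ty":0,"tz":0,"roll":-0.12},{"tx":0,"ty":0,"tz":0,"roll":-0.12},{"tx":0,"ty":0,"tz":0,"roll":0}]'
python3 feel.py; python3 -c "
from h import *
print(ctrl.get_obs()['q'])"
```

```text
t: 15.02
tool_pos: [0.4966, -0.0145, 0.1523]
tool_rot: [-2.195, -2.242, 0.004]
contact_force: [-0.6, -0.2, -0.5]
opening: 0.0502
grip_force: 0.0
t: 16.02
tool_pos: [0.4966, -0.0145, 0.1523]
tool_rot: [-0.172, -3.132, -0.001]
contact_force: [-0.0, 0.2, -0.6]
opening: 0.0503
grip_force: 0.0
t: 17.02
tool_pos: [0.4966, -0.0146, 0.1525]
tool_rot: [1.78, -2.585, -0.005]
contact_force: [0.7, 0.7, -0.1]
opening: 0.0501
grip_force: 0.0
t 17.0167 pos [ 0.4966 -0.0146  0.1525] xang -110.9 ftool [-0.94 -0.4   0.12] wtool [-0.007 -0.004 -0.01 ] open 0.050095697512596085
[-1.79189613e-01 -1.95060019e-01  1.98210755e+00 -9.27871019e-06
  1.35898049e+00 -2.95605143e+00]
```

```bash
python3 -m handwheel '[{"tx":0,"ty":-12,"tz":0,"roll":0},{"tx":0,"ty":-24,"tz":0,"roll":0},{"tx":0,"ty":-24,"tz":0,"roll":0},{"tx":0,"ty":-24,"tz":0,"roll":0},{"tx":-0.7,"ty":-12,"tz":0,"roll":0},{"tx":0,"ty":0,"tz":0,"roll":0},{"tx":0,"ty":0,"tz":0,"roll":0}]'
python3 feel.py
python3 - <<'E'
from meas import *
im,d,K,k1,E=grab('wrist'); np.savez('w6',im=im,d=d,K=K,k1=k1,E=E); cv2.imwrite('pics/w6.png',im[:,:,::-1])
print('handle',disc(im,None,.1095,K,k1,E,.008,np.array([.5864,-.0482])), ctrl.get_obs()['q'])
E
```

```text
t: 17.6
tool_pos: [0.5871, -0.0484, 0.1532]
tool_rot: [1.775, -2.589, -0.004]
contact_force: [-1.0, -0.2, -0.3]
opening: 0.0499
grip_force: 0.0
t 17.6 pos [ 0.5871 -0.0484  0.1532] xang -111.13 ftool [0.57 0.84 0.27] wtool [ 0.    -0.035  0.026] open 0.049900562840835244
handle (array([ 0.58519601, -0.05006649]), 84) [-2.08457914e-01  2.93050904e-02  1.76976910e+00  7.68150515e-05
  1.34553704e+00 -2.98184429e+00]
```

View pics/w6.png

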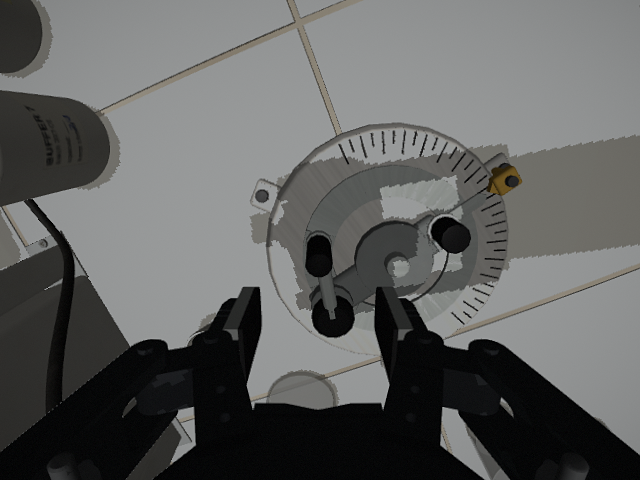

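The flipped hand is over the handle at (318,255), and the pointer and rider are in view at ≈(490,185). I'll descend and grip.

```bash
python3 -m handwheel '[{"tx":2,"ty":0.6,"tz":10,"roll":0},{"tx":0,"ty":0,"tz":20,"roll":0},{"tx":0,"ty":0,"tz":20,"roll":0},{"tx":0,"ty":0,"tz":15,"roll":0},{"tx":0,"ty":0,"tz":10,"roll":0},{"tx":0,"ty":0,"tz":0,"roll":0},{"tx":0,"ty":0,"tz":0,"roll":0},{"tx":0,"ty":0,"tz":0,"roll":0}]' 30
python3 feel.py 0.5974 0.0108
python3 - <<'E'
from meas import *
im,d,K,k1,E=grab('wrist'); np.savez('w7',im=im,d=d,K=K,k1=k1,E=E)
E
python3 -m handwheel '[{"tx":0,"ty":0,"tz":0,"roll":0},{"tx":0,"ty":0,"tz":0,"roll":0},{"tx":0,"ty":0,"tz":0,"roll":0},{"tx":0,"ty":0,"tz":0,"roll":0},{"tx":0,"ty":0,"tz":0,"roll":0},{"tx":0,"ty":0,"tz":0,"roll":0}]' 12 40
python3 feel.py 0.5974 0.0108
python3 - <<'E'
from meas import *
im,d,K,k1,E=grab('wrist'); np.savez('w8',im=im,d=d,K=K,k1=k1,E=E)
a=np.load('w7.npz')['im']
u,v=proj([[.454,-.028,.028]],K,k1,E)[0].astype(int); print(u,v)
u=min(max(u,60),580);v=min(max(v,45),435);x0,y0=u-60,v-45; print(x0,y0)
c=np.vstack([cv2.resize(i[y0:y0+60,x0:x0+120],None,fx=5,fy=5,interpolation=cv2.INTER_CUBIC) for i in(a,im)]); cv2.imwrite('pics/c8.png',cv2.convertScaleAbs(c,alpha=1.6)[:,:,::-1])
# pixel shift of head vs before grip
print('det',[disc(i,None,.066,*[np.load(f)[k] for k in('K','k1','E')],.011,np.array([.4972,-.0165])) for i,f in((a,'w7.npz'),(im,'w8.npz'))])
E
```

```text
t: 18.32
tool_pos: [0.5871, -0.0502, 0.081]
tool_rot: [-1.779, 2.588, -0.002]
contact_force: [0.1, -0.5, -0.1]
opening: 0.03
grip_force: 0.0
t 18.3167 pos [ 0.5871 -0.0502  0.081 ] xang -111.01 ftool [ 0.46 -0.26  0.1 ] wtool [0.005 0.02  0.003] open 0.02998165497087363
r 0.0619 lever ang 80.45 F_cw tangential 0.16 twist N -0.06 sum 0.1
t: 18.87
tool_pos: [0.5867, -0.0502, 0.0812]
tool_rot: [1.779, -2.589, -0.0]
contact_force: [-4.9, 0.9, 4.8]
opening: 0.0146
grip_force: 39.0
t 18.8667 pos [ 0.5867 -0.0502  0.0812] xang -111.0 ftool [ 0.97  4.91 -4.83] wtool [-0.772  0.017  0.003] open 0.014633329131280614
r 0.0619 lever ang 80.07 F_cw tangential -5.0 twist N -0.05 sum -5.05
542 217
482 172
det [(array([ 0.4970356 , -0.01723034]), 166), (array([ 0.4970872 , -0.01736867]), 164)]
```

```bash
cat > dt.py <<'E'
from meas import *
import sys
im,d,K,k1,E=grab('wrist'); np.savez(sys.argv[1],im=im,d=d,K=K,k1=k1,E=E)
c,n=disc(im,None,.066,K,k1,E,.011,np.array([.4971,-.0173])); print('det',c.round(5),n,'ang',np.degrees(np.arctan2(*(np.array([.5395,-.0049])-c)[::-1])).round(2))
E
python3 -m handwheel '[{"tx":0.2,"ty":1,"tz":0,"roll":0},{"tx":0,"ty":0,"tz":0,"roll":0}]'; python3 feel.py 0.5974 0.0108; python3 dt.py x1
python3 -m handwheel '[{"tx":0.5,"ty":3,"tz":0.2,"roll":0.05},{"tx":0.8,"ty":5.9,"tz":0.4,"roll":0.1},{"tx":0,"ty":0,"tz":0,"roll":0}]'; python3 feel.py 0.5974 0.0108; python3 dt.py x2
```

```text
t: 19.08
tool_pos: [0.5864, -0.0501, 0.0813]
tool_rot: [-1.778, 2.588, -0.002]
contact_force: [-1.4, -0.1, 5.8]
opening: 0.0146
grip_force: 38.9
t 19.0833 pos [ 0.5864 -0.0501  0.0813] xang -111.01 ftool [ 0.56  1.22 -5.77] wtool [-0.353 -0.069 -0.008] open 0.014574415041521764
r 0.0619 lever ang 79.79 F_cw tangential -1.32 twist N 0.14 sum -1.18
det [ 0.49715 -0.01732] 164 ang 16.34
t: 19.38
tool_pos: [0.5777, -0.048, 0.0806]
tool_rot: [-1.576, 2.715, -0.004]
contact_force: [-1.9, 0.1, 6.2]
opening: 0.0144
grip_force: 39.1
t 19.3833 pos [ 0.5777 -0.048   0.0806] xang -119.74 ftool [ 0.83  1.73 -6.25] wtool [-0.244  0.019 -0.062] open 0.014430309268734433
r 0.062 lever ang 71.51 F_cw tangential -1.87 twist N 1.04 sum -0.83
det [ 0.49687 -0.01708] 179 ang 15.95
```

```bash
python3 -m handwheel '[{"tx":0.5,"ty":3,"tz":0.2,"roll":0.05},{"tx":0.5,"ty":3,"tz":0.2,"roll":0.05}]' | head -0; python3 feel.py 0.5974 0.0108
python3 -m handwheel '[{"tx":0.5,"ty":3,"tz":0.2,"roll":0.05},{"tx":0.5,"ty":3,"tz":0.2,"roll":0.05}]' | head -0; python3 feel.py 0.5974 0.0108; python3 dt.py x3
```

```text
t 19.6 pos [ 0.5725 -0.046   0.0803] xang -125.41 ftool [ 0.49 -0.29 -5.75] wtool [-0.106 -0.027 -0.191] open 0.014829966958587298
r 0.062 lever ang 66.35 F_cw tangential 0.17 twist N 3.18 sum 3.35
t 19.7667 pos [ 0.567  -0.0432  0.0799] xang -131.14 ftool [ 1.12  0.78 -4.65] wtool [-0.098  0.063 -0.203] open 0.014730815892424627
r 0.0619 lever ang 60.64 F_cw tangential -1.01 twist N 3.38 sum 2.36
det [ 0.49706 -0.01735] 180 ang 16.34Exception ignored on flushing sys.stdout:
BrokenPipeError: [Errno 32] Broken pipe
Exception ignored on flushing sys.stdout:
BrokenPipeError: [Errno 32] Broken pipe
```

```bash
for i in 1; do :; done
python3 -m handwheel '[{"tx":0.5,"ty":3,"tz":0.2,"roll":0.05},{"tx":0.5,"ty":3,"tz":0.2,"roll":0.05}]' >/dev/null; python3 feel.py 0.5974 0.0108|tail -1
python3 -m handwheel '[{"tx":0.5,"ty":3,"tz":0.2,"roll":0.05},{"tx":0.5,"ty":3,"tz":0.2,"roll":0.05}]' >/dev/null; python3 feel.py 0.5974 0.0108; python3 dt.py x4
```

```text
r 0.0619 lever ang 55.06 F_cw tangential -0.87 twist N 3.5 sum 2.63
t 20.15 pos [ 0.5571 -0.0361  0.0791] xang -142.6 ftool [ 3.16 -0.23 -6.11] wtool [-0.073  0.243 -0.178] open 0.014698756630523748
r 0.0619 lever ang 49.33 F_cw tangential -0.44 twist N 2.96 sum 2.52
det [ 0.49712 -0.01697] 221 ang 15.9
```

```bash
cat > rel.py <<'E'
from meas import *
import sys
for f in sys.argv[1:]:
    z=np.load(f+'.npz'); im=z['im']; a=[z[k] for k in('K','k1','E')]; P=np.array([.5395,-.0049])
    h=cv2.cvtColor(im,cv2.COLOR_RGB2HSV); m=cv2.inRange(h,(15,110,60),(30,255,255))
    v,u=np.nonzero(m); q=plane(np.c_[u,v],.03,*a)[:,:2]; q=q[np.hypot(*(q-[.443,-.031]).T)<.02]
    (c,_,_)=cv2.minAreaRect((q*1e4).astype(np.float32)); b=np.array(c)/1e4; b2=q.mean(0)
    A=lambda p:np.degrees(np.arctan2(*(P-p)[::-1]))
    d,n=disc(im,None,.066,*a,.011,np.array([.4971,-.0173])); print(f,len(q),'brass',A(b).round(2),A(b2).round(2),'det',A(d).round(2),'diff',(A(d)-A(b)).round(2),(A(d)-A(b2)).round(2),d.round(4),b.round(4))
E
python3 rel.py w4 w5 w7 w8 x1 x2 x3 x4
python3 - <<'E'
from h import *
z=np.load('x4.npz');im=z['im'];K,k1,E=[z[k] for k in('K','k1','E')]
print(proj([[.4972,-.0165,.066],[.451,-.0285,.028]],K,k1,E))
E
```

```text
w4 354 brass 14.39 14.38 det 17.78 diff 3.39 3.4 [ 0.4984 -0.0181] [ 0.4401 -0.0304]
w5 348 brass 14.46 14.45 det 15.5 diff 1.04 1.04 [ 0.4979 -0.0164] [ 0.4396 -0.0307]
w7 688 brass 16.42 15.7 det 16.19 diff -0.23 0.49 [ 0.497  -0.0172] [ 0.4387 -0.0346]
w8 681 brass 15.44 15.68 det 16.38 diff 0.94 0.7 [ 0.4971 -0.0174] [ 0.4383 -0.0328]
x1 684 brass 15.44 15.69 det 16.34 diff 0.9 0.65 [ 0.4971 -0.0173] [ 0.4383 -0.0329]
x2 758 brass 15.0 15.57 det 15.95 diff 0.95 0.38 [ 0.4969 -0.0171] [ 0.4399 -0.0316]
x3 875 brass 14.85 15.41 det 16.34 diff 1.5 0.93 [ 0.4971 -0.0173] [ 0.4395 -0.0314]
x4 990 brass 14.81 15.13 det 15.9 diff 1.09 0.77 [ 0.4971 -0.017 ] [ 0.4395 -0.0314]
[[431.82753606 219.6448655 ]
 [451.50312034 121.36802726]]
```

```bash
python3 - <<'E'
from h import *
im=np.load('x4.npz')['im']; x0,y0=405,85
c=cv2.resize(im[y0:y0+75,x0:x0+100],None,fx=8,fy=8,interpolation=cv2.INTER_CUBIC); cv2.imwrite('pics/c9.png',cv2.convertScaleAbs(c,alpha=1.6)[:,:,::-1])
E
```

```text
(no output)
```

View pics/c9.png

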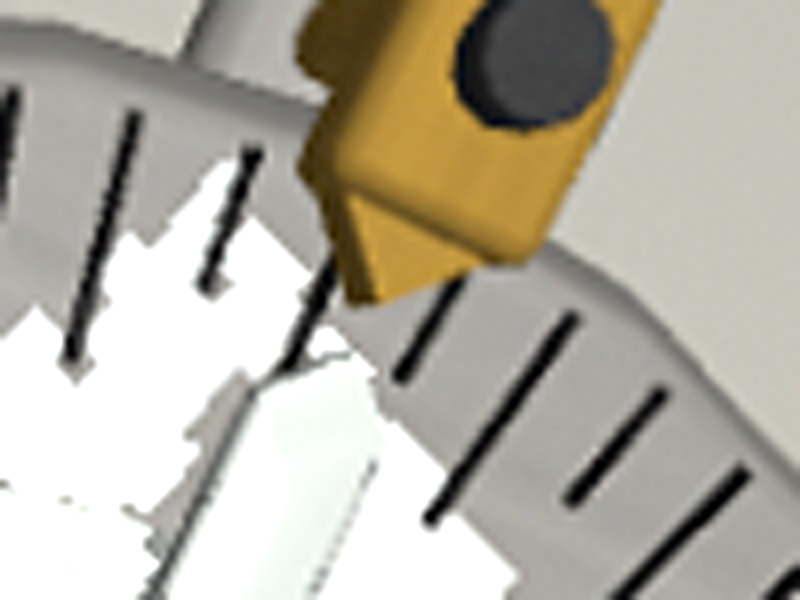

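Last picture: the pointer's sharp end is at ≈(348,355) in the crop and the rider tip at ≈(378,299). Converting both to angles.

```bash
python3 - <<'E'
from h import *
z=np.load('x4.npz'); a=[z[k] for k in('K','k1','E')]; P=np.array([.5395,-.0049])
for n,uv,h in(('ptr',(348,355),.031),('rid',(378,299),.026),('rid',(378,299),.028),('ridlow',(352,303),.02),('bladeL',(250,395),.031),('bladeR',(375,460),.031),('bL2',(160,580),.031),('bR2',(315,590),.031)):
    p=plane((405+uv[0]/8,85+uv[1]/8),h,*a)[0,:2]; print(n,p.round(4),np.hypot(*(P-p)).round(4),np.degrees(np.arctan2(*(P-p)[::-1])).round(2))
E
```

```text
ptr [ 0.4557 -0.0278] 0.0869 15.29
rid [ 0.4506 -0.0273] 0.0916 14.14
rid [ 0.4511 -0.0278] 0.0913 14.55
ridlow [ 0.4505 -0.0269] 0.0916 13.88
bladeL [ 0.4616 -0.0312] 0.0822 18.66
bladeR [ 0.4595 -0.0218] 0.0818 11.95
bL2 [ 0.4741 -0.0279] 0.0693 19.41
bR2 [ 0.4682 -0.0192] 0.0727 11.38
```

The near-vertical view said 0.35° and this oblique one about 0.7–1.1°, so the head is slightly anticlockwise of the mark. It is still unclamped, so I'll ease it clockwise by pulling the lever gently outward, tracking the detector by image shift.

```bash
cat > shift.py <<'E'
from meas import *
import sys
# detector patch and rider patch shift between two shots, resolved as head turn in deg
A,B=[np.load(f+'.npz') for f in sys.argv[1:3]]
g=[cv2.cvtColor(z['im'],cv2.COLOR_RGB2GRAY) for z in(A,B)]
def loc(pt,s):
    out=[]
    u,v=proj([pt],A['K'],A['k1'],A['E'])[0].round().astype(int); t=g[0][v-s:v+s,u-s:u+s]
    r=cv2.matchTemplate(g[1][v-s-10:v+s+10,u-s-10:u+s+10],t,cv2.TM_SQDIFF).astype(float)
    j,i=np.unravel_index(r.argmin(),r.shape); sub=lambda a,b,c:(a-c)/(2*(a-2*b+c))
    dx=i-10+sub(r[j,i-1],r[j,i],r[j,i+1]); dy=j-10+sub(r[j-1,i],r[j,i],r[j+1,i])
    p0=plane((u,v),pt[2],A['K'],A['k1'],A['E'])[0]; p1=plane((u+dx,v+dy),pt[2],A['K'],A['k1'],A['E'])[0]
    return (p1-p0)[:2]*1000,(dx,dy)
d,e=loc([.4972,-.0165,.066],14); b,f=loc([.443,-.031,.03],11); T=np.array([-.264,.964])*-1 # ccw tangent = (sin? ) 
print('det mm',d.round(2),'rider mm',b.round(2),'px',np.round(e,2),np.round(f,2),'rel ccw deg',np.degrees((d-b)@np.array([.264,-.964])/44).round(2))
E
python3 dt.py y0; python3 -m handwheel '[{"tx":1,"ty":0,"tz":0,"roll":0},{"tx":1,"ty":0,"tz":0,"roll":0},{"tx":0,"ty":0,"tz":0,"roll":0}]'>/dev/null; python3 feel.py 0.5974 0.0108; python3 dt.py y1; python3 shift.py y0 y1
python3 -m handwheel '[{"tx":0.7,"ty":0,"tz":0,"roll":0},{"tx":0,"ty":0,"tz":0,"roll":0}]'>/dev/null; python3 feel.py 0.5974 0.0108; python3 dt.py y2; python3 shift.py y0 y2
```

```text
det [ 0.49698 -0.01689] 213 ang 15.75
t 20.5 pos [ 0.5562 -0.0364  0.0788] xang -142.53 ftool [-5.37  0.14 -2.82] wtool [-0.075 -0.911 -0.045] open 0.014459431881836984
r 0.0626 lever ang 48.9 F_cw tangential 0.92 twist N 0.79 sum 1.7
det [ 0.49686 -0.0165 ] 214 ang 15.22
det mm [0.1  1.04] rider mm [0.21 1.05] px [1.51 1.52] [1.2  1.65] rel ccw deg -0.02
t 20.7167 pos [ 0.556  -0.0365  0.0788] xang -142.54 ftool [-6.93  1.24 -1.99] wtool [-0.115 -1.226  0.079] open 0.015003585159229905
r 0.0629 lever ang 48.84 F_cw tangential 0.15 twist N -1.26 sum -1.11
det [ 0.49678 -0.01629] 218 ang 14.93
det mm [1.06 1.33] rider mm [0.4  1.07] px [0.58 3.51] [0.98 1.97] rel ccw deg -0.1
```

```bash
python3 rel.py x4 y0 y1 y2; python3 - <<'E'
from meas import *
# blade edge line in rectified (z=.031) local map around the pointer, compare shots
P=np.array([.5395,-.0049])
for f in('x4','y0','y1','y2'):
    z=np.load(f+'.npz'); a=[z[k] for k in('K','k1','E')]
    g=cv2.cvtColor(z['im'],cv2.COLOR_RGB2GRAY).astype(np.float32)
    th=np.radians(np.arange(5,26,.1)); out=[]
    prof=0
    for r in np.arange(.067,.080,.001):
        W=np.c_[P[0]-r*np.cos(th),P[1]-r*np.sin(th),np.full(len(th),.031)]
        uv=proj(W,*a).astype(np.float32)
        prof=prof+cv2.remap(g,uv[:,0].reshape(1,-1),uv[:,1].reshape(1,-1),cv2.INTER_LINEAR)[0]
    gr=np.gradient(prof/13); np.save(f+'_p',prof/13)
    k=np.argsort(-abs(gr))[:14]; print(f,[(round(5+.1*i,1),round(float(gr[i]),1)) for i in sorted(k)])
E
```

```text
x4 990 brass 14.81 15.13 det 15.9 diff 1.09 0.77 [ 0.4971 -0.017 ] [ 0.4395 -0.0314]
y0 992 brass 14.82 15.14 det 15.75 diff 0.94 0.62 [ 0.497  -0.0169] [ 0.4394 -0.0314]
y1 991 brass 14.84 15.17 det 15.22 diff 0.37 0.05 [ 0.4969 -0.0165] [ 0.4394 -0.0314]
y2 1001 brass 14.81 15.14 det 14.93 diff 0.12 -0.21 [ 0.4968 -0.0163] [ 0.4395 -0.0313]
x4 [(np.float64(18.6), -6.7), (np.float64(18.7), -8.4), (np.float64(18.8), -9.9), (np.float64(18.9), -11.3), (np.float64(19.0), -11.5), (np.float64(19.1), -10.5), (np.float64(19.2), -8.7), (np.float64(19.3), -6.5), (np.float64(19.8), 5.6), (np.float64(19.9), 5.9), (np.float64(20.0), 5.6), (np.float64(20.3), 5.4), (np.float64(20.4), 5.3), (np.float64(20.5), 5.3)]
y0 [(np.float64(18.5), -5.8), (np.float64(18.6), -7.5), (np.float64(18.7), -9.2), (np.float64(18.8), -10.9), (np.float64(18.9), -11.9), (np.float64(19.0), -11.3), (np.float64(19.1), -9.1), (np.float64(19.2), -6.6), (np.float64(20.0), 5.1), (np.float64(20.1), 5.9), (np.float64(20.2), 6.2), (np.float64(20.3), 5.5), (np.float64(21.2), 5.0), (np.float64(21.3), 4.7)]
y1 [(np.float64(17.8), -4.7), (np.float64(17.9), -6.5), (np.float64(18.0), -8.2), (np.float64(18.1), -9.1), (np.float64(18.2), -9.9), (np.float64(18.3), -10.3), (np.float64(18.4), -9.4), (np.float64(18.5), -7.4), (np.float64(18.6), -5.1), (np.float64(19.4), 5.0), (np.float64(19.5), 5.2), (np.float64(19.6), 4.8), (np.float64(20.2), 4.6), (np.float64(20.3), 4.8)]
y2 [(np.float64(17.5), -6.4), (np.float64(17.6), -7.7), (np.float64(17.7), -8.7), (np.float64(17.8), -9.1), (np.float64(17.9), -9.6), (np.float64(18.0), -9.7), (np.float64(18.1), -8.8), (np.float64(18.2), -7.2), (np.float64(18.3), -5.2), (np.float64(19.8), 5.4), (np.float64(19.9), 6.8), (np.float64(20.0), 6.6), (np.float64(20.1), 6.1), (np.float64(20.2), 5.2)]
```

The head moved clockwise by about 1.0° (blade edge 18.95→17.95°), so it is within about ±0.4° of the mark. I'll release the radial preload and lag the roll slightly, so turning comes from force instead of twist.

```bash
cat > edge.py <<'E'
from meas import *
import sys
def edge(z):
    P=np.array([.5395,-.0049]); a=[z[k] for k in('K','k1','E')]; g=cv2.cvtColor(z['im'],cv2.COLOR_RGB2GRAY).astype(np.float32)
    th=np.arange(5,26,.05); prof=0
    for r in np.arange(.067,.080,.001):
        W=np.c_[P[0]-r*np.cos(np.radians(th)),P[1]-r*np.sin(np.radians(th)),np.full(len(th),.031)]
        uv=proj(W,*a).astype(np.float32); prof=prof+cv2.remap(g,uv[:,0].reshape(1,-1),uv[:,1].reshape(1,-1),cv2.INTER_LINEAR)[0]
    gr=np.gradient(prof/13); k=gr.argmin(); return th[k],gr[k]
for f in sys.argv[1:]: print(f,edge(np.load(f+'.npz')))
E
python3 -m handwheel '[{"tx":-1,"ty":0.1,"tz":0,"roll":0},{"tx":-1,"ty":0.1,"tz":0,"roll":0},{"tx":0,"ty":0,"tz":0,"roll":0}]'>/dev/null; python3 feel.py 0.5974 0.0108; python3 dt.py y3; python3 edge.py y0 y2 y3
python3 -m handwheel '[{"tx":0.5,"ty":3,"tz":0.2,"roll":0.04},{"tx":0.5,"ty":3,"tz":0.2,"roll":0.04}]'>/dev/null; python3 feel.py 0.5974 0.0108; python3 dt.py y4; python3 edge.py y4;python3 rel.py y3 y4
```

```text
t 21.0167 pos [ 0.5563 -0.0364  0.0789] xang -142.51 ftool [ 0.13  0.7  -6.44] wtool [ 0.012 -0.177  0.017] open 0.015030554987277726
r 0.0626 lever ang 48.94 F_cw tangential -0.73 twist N -0.27 sum -1.0
det [ 0.49681 -0.01628] 226 ang 14.93
y0 (np.float64(18.94999999999995), np.float32(-6.1584663))
y2 (np.float64(17.949999999999953), np.float32(-5.022011))
y3 (np.float64(17.899999999999956), np.float32(-5.001049))
t 21.2333 pos [ 0.5526 -0.0328  0.0787] xang -147.21 ftool [-2.42 -2.71 -4.55] wtool [ 0.612 -0.368  0.033] open 0.01489542893411215
r 0.0625 lever ang 44.26 F_cw tangential 3.11 twist N -0.54 sum 2.57
det [ 0.49669 -0.01626] 223 ang 14.86
y4 (np.float64(17.799999999999955), np.float32(-5.5895004))
y3 989 brass 14.82 15.15 det 14.93 diff 0.11 -0.23 [ 0.4968 -0.0163] [ 0.4395 -0.0314]
y4 1039 brass 14.72 15.03 det 14.86 diff 0.13 -0.17 [ 0.4967 -0.0163] [ 0.4393 -0.0312]
```

```bash
for k in a; do
python3 -m handwheel '[{"tx":0,"ty":3,"tz":0.2,"roll":0.05},{"tx":0.4,"ty":3,"tz":0.2,"roll":0.05}]'>/dev/null; python3 feel.py 0.5974 0.0108|tail -1
python3 -m handwheel '[{"tx":0.4,"ty":3,"tz":0.2,"roll":0.05}]'>/dev/null; python3 feel.py 0.5974 0.0108|tail -1
python3 -m handwheel '[{"tx":0.4,"ty":3,"tz":0.2,"roll":0.05}]'>/dev/null; python3 feel.py 0.5974 0.0108; done; python3 dt.py y5; python3 edge.py y5;python3 rel.py y5
```

```text
r 0.0623 lever ang 38.68 F_cw tangential 2.91 twist N 0.08 sum 2.99
r 0.0623 lever ang 35.83 F_cw tangential 2.5 twist N 0.75 sum 3.25
t 21.6167 pos [ 0.5452 -0.0231  0.0779] xang -158.69 ftool [ 1.19 -4.13 -6.65] wtool [ 0.412  0.11  -0.058] open 0.014485518956495878
r 0.0622 lever ang 32.99 F_cw tangential 3.78 twist N 0.95 sum 4.73
det [ 0.49607 -0.01671] 193 ang 15.21
y5 (np.float64(17.699999999999953), np.float32(-5.2156754))
y5 1021 brass 14.57 14.75 det 15.21 diff 0.65 0.46 [ 0.4961 -0.0167] [ 0.4391 -0.031 ]
```

```bash
python3 -m handwheel '[{"tx":0.4,"ty":3,"tz":0.2,"roll":0.05}]'>/dev/null; python3 feel.py 0.5974 0.0108|tail -1
python3 -m handwheel '[{"tx":0.4,"ty":3,"tz":0.2,"roll":0.05}]'>/dev/null; python3 feel.py 0.5974 0.0108|tail -1
python3 -m handwheel '[{"tx":0.4,"ty":3,"tz":0.2,"roll":0.05}]'>/dev/null; python3 feel.py 0.5974 0.0108; python3 dt.py y6; python3 edge.py y6;python3 rel.py y6
```

```text
r 0.0621 lever ang 30.35 F_cw tangential 2.14 twist N 0.67 sum 2.81
r 0.0621 lever ang 27.43 F_cw tangential 2.5 twist N 0.84 sum 3.35
t 21.9167 pos [ 0.541  -0.015   0.0774] xang -167.27 ftool [ 2.14 -2.46 -8.69] wtool [ 0.511  0.201 -0.046] open 0.014591572715817782
r 0.0621 lever ang 24.61 F_cw tangential 1.93 twist N 0.74 sum 2.68
det [ 0.49538 -0.01662] 226 ang 14.87
y6 (np.float64(10.099999999999982), np.float32(-5.5343323))
y6 1148 brass 14.55 14.45 det 14.87 diff 0.32 0.42 [ 0.4954 -0.0166] [ 0.4392 -0.0309]
```

```bash
python3 -m handwheel '[{"tx":0.5,"ty":3,"tz":0,"roll":0.05}]'>/dev/null; python3 feel.py 0.5974 0.0108|tail -1
python3 -m handwheel '[{"tx":0.5,"ty":3,"tz":0,"roll":0.05}]'>/dev/null; python3 feel.py 0.5974 0.0108|tail -1
python3 -m handwheel '[{"tx":0.5,"ty":3,"tz":0.2,"roll":0.05}]'>/dev/null; python3 feel.py 0.5974 0.0108; python3 dt.py y7; python3 rel.py y7
```

```text
r 0.062 lever ang 21.94 F_cw tangential 2.26 twist N 1.7 sum 3.96
r 0.0619 lever ang 19.0 F_cw tangential 2.74 twist N 1.93 sum 4.67
t 22.2167 pos [ 0.5379 -0.0064  0.077 ] xang -175.86 ftool [ 0.46 -3.5  -7.62] wtool [ 0.533  0.023 -0.048] open 0.015063957598244143
r 0.0619 lever ang 16.17 F_cw tangential 3.3 twist N 0.79 sum 4.09
det [ 0.49519 -0.01597] 209 ang 14.02
y7 1111 brass 14.32 14.21 det 14.02 diff -0.3 -0.19 [ 0.4952 -0.016 ] [ 0.439  -0.0306]
```

```bash
cat > dep.py <<'E'
from meas import *
import sys
for f in sys.argv[1:]:
    z=np.load(f+'.npz'); a=[z[k] for k in('K','k1','E')]; C=cloud(z['d'],*a).reshape(-1,3)
    h=cv2.cvtColor(z['im'],cv2.COLOR_RGB2HSV); br=(cv2.inRange(h,(15,110,60),(30,255,255))>0).ravel()
    P=np.array([.5395,-.0049]); D=P-C[:,:2]; r=np.hypot(*D.T); an=np.degrees(np.arctan2(D[:,1],D[:,0]))
    s=(r>.062)&(r<.082)&(abs(an-15)<10)
    bl=s&(C[:,2]>.0265)&(C[:,2]<.036)
    t=(r<.108)&(r>.088)&br&(abs(an-15)<9)
    hist=[]
    mid=[]
    for q in np.arange(.064,.080,.002):
        k=bl&(abs(r-q)<.001)
        if k.sum()>5: mid.append((an[k].min()+an[k].max())/2)
    tt=(an[t].min()+an[t].max())/2 if t.any() else np.nan
    print(f,bl.sum(),'blade mid',np.round(mid,2),np.median(mid).round(2),'mean',an[bl].mean().round(2),'rider',t.sum(),tt.round(2),np.nanmedian(an[t]).round(2),'base z',np.nanmedian(C[(r>.07)&(r<.085)&(an-15>10)&(an-15<30),2]).round(4))
E
python3 dep.py w2 w4 w5 x4 y0 y2 y3 y4 y5 y6 y7
```

```text
w2 0 blade mid [] nan mean nan rider 172 14.33 14.3 base z 0.0203
w4 222 blade mid [17.76 17.73 17.69 17.64 17.58 17.53] 17.67 mean 17.62 rider 265 14.35 14.34 base z 0.0203
w5 216 blade mid [15.37 15.31 15.25 15.14 15.07 15.28] 15.27 mean 15.18 rider 257 14.39 14.38 base z 0.0203
x4 728 blade mid [15.51 15.32 15.28 15.34 15.28 15.24 15.37 15.55] 15.33 mean 15.59 rider 671 14.45 14.97 base z 0.0202
y0 729 blade mid [15.38 15.34 15.53 15.23 15.39 15.24 15.5  15.62] 15.39 mean 15.59 rider 667 14.61 14.94 base z 0.0202
y2 722 blade mid [14.41 14.57 14.16 14.3  14.32 14.24 14.39 14.52] 14.36 mean 14.58 rider 673 14.66 15.0 base z 0.0201
y3 720 blade mid [13.42 14.38 14.4  14.15 14.32 14.22 14.49 14.52] 14.35 mean 14.57 rider 670 14.55 15.01 base z 0.0202
y4 749 blade mid [14.27 14.55 14.5  14.53 14.46 14.42 14.47 14.14] 14.46 mean 14.57 rider 694 14.6 14.93 base z 0.0202
y5 759 blade mid [14.26 14.28 14.01 14.16 14.07 14.21 14.14 14.16] 14.16 mean 14.27 rider 628 14.14 14.99 base z 0.0202
y6 767 blade mid [16.38 14.25 14.23 14.2  14.16 14.13 14.27 14.29] 14.24 mean 14.22 rider 745 14.48 14.51 base z 0.0202
y7 770 blade mid [14.39 14.27 14.29 11.87 14.23 14.24 14.25 14.2 ] 14.24 mean 14.22 rider 718 14.79 14.15 base z 0.0202
  return _methods._mean(a, axis=axis, dtype=dtype,
  ret = ret.dtype.type(ret / rcount)
dep.py:16: RuntimeWarning: Mean of empty slice.
  print(f,bl.sum(),'blade mid',np.round(mid,2),np.median(mid).round(2),'mean',an[bl].mean().round(2),'rider',t.sum(),tt.round(2),np.nanmedian(an[t]).round(2),'base z',np.nanmedian(C[(r>.07)&(r<.085)&(an-15>10)&(an-15<30),2]).round(4))
```

Depth gives the blade at 14.24° and steady, and the rider at about 14.4°, so the head is on the mark. I'll keep tightening.

```bash
python3 -m handwheel '[{"tx":0.5,"ty":3,"tz":0.1,"roll":0.05}]'>/dev/null; python3 feel.py 0.5974 0.0108|tail -1
python3 -m handwheel '[{"tx":0.5,"ty":3,"tz":0.1,"roll":0.05}]'>/dev/null; python3 feel.py 0.5974 0.0108|tail -1
python3 -m handwheel '[{"tx":0.5,"ty":3,"tz":0.1,"roll":0.05}]'>/dev/null; python3 feel.py 0.5974 0.0108; python3 dt.py y8; python3 dep.py y8
```

```text
r 0.0618 lever ang 13.48 F_cw tangential 2.11 twist N 2.27 sum 4.37
r 0.0618 lever ang 10.57 F_cw tangential 3.81 twist N 2.98 sum 6.79
t 22.5167 pos [0.5362 0.0025 0.0767] xang 175.56 ftool [ 0.7  -2.76 -7.32] wtool [ 0.572 -0.1   -0.106] open 0.014433700865893672
r 0.0618 lever ang 7.71 F_cw tangential 2.53 twist N 1.76 sum 4.28
det [ 0.49549 -0.01519] 166 ang 13.16
y8 749 blade mid [14.27 14.49 14.43 14.35 14.39 14.2  14.08 14.18] 14.31 mean 14.12 rider 563 14.25 13.32 base z 0.0202
```

```bash
for i in 1; do
python3 -m handwheel '[{"tx":0.2,"ty":1.2,"tz":0,"roll":0.02}]'>/dev/null; python3 feel.py 0.5974 0.0108|tail -1
python3 -m handwheel '[{"tx":0.2,"ty":1.2,"tz":0,"roll":0.02}]'>/dev/null; python3 feel.py 0.5974 0.0108|tail -1
python3 -m handwheel '[{"tx":0.2,"ty":1.2,"tz":0,"roll":0.02}]'>/dev/null; python3 feel.py 0.5974 0.0108|tail -1
python3 -m handwheel '[{"tx":0.2,"ty":1.2,"tz":0,"roll":0.02}]'>/dev/null; python3 feel.py 0.5974 0.0108; done
```

```text
r 0.0617 lever ang 6.67 F_cw tangential 2.95 twist N 2.5 sum 5.45
r 0.0617 lever ang 5.52 F_cw tangential 2.77 twist N 1.82 sum 4.59
r 0.0617 lever ang 4.41 F_cw tangential 4.18 twist N 3.03 sum 7.21
t 22.9 pos [0.5358 0.0073 0.0765] xang 171.07 ftool [-0.36 -2.82 -6.44] wtool [ 0.613 -0.106 -0.163] open 0.014519680617756598
r 0.0617 lever ang 3.29 F_cw tangential 2.8 twist N 2.71 sum 5.51
```

```bash
for i in 1 2 3 4 5 6; do python3 -m handwheel '[{"tx":0,"ty":0,"tz":0,"roll":0},{"tx":0,"ty":0,"tz":0,"roll":0}]'>/dev/null; python3 feel.py 0.5974 0.0108|tail -1; done; python3 dt.py y9; python3 dep.py y9
```

```text
r 0.0617 lever ang 3.27 F_cw tangential 3.54 twist N 1.71 sum 5.24
r 0.0617 lever ang 3.27 F_cw tangential 3.43 twist N 1.47 sum 4.9
r 0.0617 lever ang 3.26 F_cw tangential 3.36 twist N 1.5 sum 4.86
r 0.0617 lever ang 3.27 F_cw tangential 3.53 twist N 1.63 sum 5.15
r 0.0617 lever ang 3.26 F_cw tangential 2.85 twist N 2.22 sum 5.06
r 0.0617 lever ang 3.26 F_cw tangential 3.22 twist N 1.91 sum 5.14
det [ 0.49566 -0.01522] 169 ang 13.24
y9 738 blade mid [16.8  14.34 14.07 14.32 14.23 14.05 13.96 13.93] 14.15 mean 14.0 rider 514 14.36 14.8 base z 0.0202
```

The handle resists at about 6 N in motion (5.1 N held still). I'll release, lift clear and verify.

```bash
python3 -m handwheel '[{"tx":0,"ty":0,"tz":0,"roll":0},{"tx":0,"ty":0,"tz":0,"roll":0},{"tx":0,"ty":0,"tz":0,"roll":0},{"tx":0,"ty":0,"tz":0,"roll":0},{"tx":0,"ty":0,"tz":0,"roll":0},{"tx":0,"ty":0,"tz":-10,"roll":0},{"tx":0,"ty":0,"tz":-25,"roll":0},{"tx":0,"ty":0,"tz":-25,"roll":0},{"tx":0,"ty":0,"tz":-25,"roll":0},{"tx":0,"ty":0,"tz":-10,"roll":0},{"tx":0,"ty":0,"tz":0,"roll":0},{"tx":0,"ty":0,"tz":0,"roll":0}]' 45
python3 dt.py z1; python3 dep.py z1; python3 - <<'E'
from meas import *
z=np.load('z1.npz');a=[z[k] for k in('K','k1','E')]
h,n=disc(z['im'],None,.105,*a,.008,np.array([.5358,.0073]));print('handle',h,n,np.degrees(np.arctan2(*(np.array([.5974,.0108])-h)[::-1])))
E
```

```text
t: 24.95
tool_pos: [0.5352, 0.0089, 0.1707]
tool_rot: [0.244, 3.131, -0.0]
contact_force: [0.2, 0.7, -1.5]
opening: 0.045
grip_force: 0.0
det [ 0.49574 -0.01542] 105 ang 13.51
z1 338 blade mid [14.56 14.42 14.38 14.35 14.48 14.54 14.37 14.36] 14.4 mean 14.28 rider 185 14.98 13.82 base z 0.0202
handle [0.53568482 0.00641966] 68 4.059861638171542
```

```bash
python3 -c "
from station import ctrl
print(ctrl.finish_job())"
```

```text
the job is handed in; nothing more can be done
None
```

I backed the clamp right off, swung the head onto the index mark (the last check showed it within a few tenths of a degree), retightened the lever to about 6 N by feel, and handed the job in at about 25 s with the robot clear; no verdict came back.

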